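# Lock the guide bushings of a turret drilling jig

## Task

First put the trial block that lies on the index plate into the offcut crate, before you swing the turret. Then lock every bushing in the turret: lift the red plunger knob, swing its arm until that station stands at the front opening, let the plunger drop home, spin the bushing until the hole in its ear lines up with the lock hole in the holder, and push one of the orange pins from the rack fully home through both. Finish with the plunger home in one of its stops.

Things in the scene. Friction and masses are not known exactly. Their poses are not given: they have to be found in the camera images.
- jig: turret drilling jig: plywood base 340 x 340 mm, round index plate (radius 168, top 24 mm above the bench), spindle, and fixed over the rear a clear chip guard (110 to 122 mm above the bench; straight front edge 31 mm before the axis, 240 mm long). Origin on the spindle axis at bench level, z up; -x is the open front: bushings can be reached only there
- turret: disc of radius 126 mm turning about z on the spindle; stays where left (friction 0.15 N m). Three blue holders (tops 65 mm above the bench) at -80, 0, +80 degrees counter-clockwise from its own -x; index arm at +35 degrees, steel, top 42 mm. Origin on the axis at bench level. Posts stop the arm 12 degrees past the outer stops
- plunger (a joint): lift of the plunger in m: 0 with its nose home in a stop hole, 0.010 riding on the plate between stops, 0.020 at most. A spring (200 N/m) presses it down with 6 N (home) to 10 N (up). To swing the turret lift the knob to 0.012 to 0.018, carry it round the axis, let go over a stop
- knob (a point): middle of the plunger's round red knob (24 mm diameter, 28 mm high), 155 mm from the spindle axis; 78 mm above the bench when home; it stands on the arm's steel housing (top 61 mm above the bench)
- stop_0 (a point): mouth of stop hole 0 in the index plate, 155 mm from the axis, 24 mm above the bench (11.5 mm wide; the round nose centres itself if let go within about 2 mm); with the plunger home in it, station 0 stands at the front, in the open
- stop_1 (a point): mouth of stop hole 1 in the index plate, 155 mm from the axis, 24 mm above the bench (11.5 mm wide; the round nose centres itself if let go within about 2 mm); with the plunger home in it, station 1 stands at the front, in the open
- stop_2 (a point): mouth of stop hole 2 in the index plate, 155 mm from the axis, 24 mm above the bench (11.5 mm wide; the round nose centres itself if let go within about 2 mm); with the plunger home in it, station 2 stands at the front, in the open
- lock_hole_0 (a point): mouth of the 9.8 mm lock hole in the holder of station 0 (26 mm deep), 110 mm from the turret axis, 32 mm outward of the middle of the station's bore (78 mm from the axis), 65 mm above the bench
- lock_hole_1 (a point): mouth of the 9.8 mm lock hole in the holder of station 1 (26 mm deep), 110 mm from the turret axis, 32 mm outward of the middle of the station's bore (78 mm from the axis), 65 mm above the bench
- lock_hole_2 (a point): mouth of the 9.8 mm lock hole in the holder of station 2 (26 mm deep), 110 mm from the turret axis, 32 mm outward of the middle of the station's bore (78 mm from the axis), 65 mm above the bench
- bush_0: brass drill bushing in station 0 (absent in some starts: its bore is then empty and needs nothing). Loose, spun by its round hub (24 mm diameter, 8 to 28 mm above the origin). Flange 44 mm diameter, 8 mm thick, with a lock ear along its own +x out to 44 mm. Origin on its axis at the flange's underside, body below that 30 mm diameter, 1.4 mm play in the bore
- ear_hole_0 (a point): centre of the 10 mm hole in the lock ear of bush_0, on the ear's top face, 32 mm along +x from the axis and 8 mm above the origin
- bush_1: brass drill bushing in station 1 (absent in some starts: its bore is then empty and needs nothing). Loose, spun by its round hub (24 mm diameter, 8 to 28 mm above the origin). Flange 44 mm diameter, 8 mm thick, with a lock ear along its own +x out to 44 mm. Origin on its axis at the flange's underside, body below that 30 mm diameter, 1.4 mm play in the bore
- ear_hole_1 (a point): centre of the 10 mm hole in the lock ear of bush_1, on the ear's top face, 32 mm along +x from the axis and 8 mm above the origin
- bush_2: brass drill bushing in station 2 (absent in some starts: its bore is then empty and needs nothing). Loose, spun by its round hub (24 mm diameter, 8 to 28 mm above the origin). Flange 44 mm diameter, 8 mm thick, with a lock ear along its own +x out to 44 mm. Origin on its axis at the flange's underside, body below that 30 mm diameter, 1.4 mm play in the bore
- ear_hole_2 (a point): centre of the 10 mm hole in the lock ear of bush_2, on the ear's top face, 32 mm along +x from the axis and 8 mm above the origin
- pin_rack: wooden rack 190 x 52 x 38 mm with five holes in a row along its x axis, 36 mm apart; origin at the middle of its underside
- pin_0: lock pin, all four alike (more than are needed): steel shank 8 mm diameter, 30 mm long with a tapered tip, and above it a round orange head 16 mm diameter, 30 mm high. Origin at the tip of the shank, z up along the pin; it stands in the rack, head underside on the rack's top, tip 8 mm above the bench
- pin_1: lock pin, all four alike (more than are needed): steel shank 8 mm diameter, 30 mm long with a tapered tip, and above it a round orange head 16 mm diameter, 30 mm high. Origin at the tip of the shank, z up along the pin; it stands in the rack, head underside on the rack's top, tip 8 mm above the bench
- pin_2: lock pin, all four alike (more than are needed): steel shank 8 mm diameter, 30 mm long with a tapered tip, and above it a round orange head 16 mm diameter, 30 mm high. Origin at the tip of the shank, z up along the pin; it stands in the rack, head underside on the rack's top, tip 8 mm above the bench
- pin_3: lock pin, all four alike (more than are needed): steel shank 8 mm diameter, 30 mm long with a tapered tip, and above it a round orange head 16 mm diameter, 30 mm high. Origin at the tip of the shank, z up along the pin; it stands in the rack, head underside on the rack's top, tip 8 mm above the bench
- crate: open slatted crate for offcuts, 279 x 284 x 110 mm, walls 10 mm with 21 mm corner posts inside, inner floor 10 mm above the bench; origin at the middle of its underside; two other offcuts (up to 45 mm high) are fixed on its floor in the half of its +x side, the -x half is free
- trial_block: drilled wooden trial block 31 x 29 x 31 mm, lying on the index plate in front of the turret, in the way of the arm; origin at the middle of its underside; its inner side is 5 mm or more from the turret disc (top of the disc 39 mm above the bench)
Things that resemble listed ones, but are neither listed nor needed, are in the scene too. Leave any green or pink look-alike of the bush_1 alone.

How it is judged:
On the way, in this order (a step that is already met when the one before it is completed fails the run):
1. the trial block lies in the crate (x of trial_block in the frame of crate between -0.125 and 0.125 m and y of trial_block in the frame of crate between -0.125 and 0.125 m and z of trial_block in the frame of crate below 0.075 m and linear speed of trial_block below 0.05 m/s), for 0.2 s.
2. every bushing present is locked by a pin (((horizontal distance between pin_0 and ear_hole_0 below 0.004 m and z of pin_0 in the frame of ear_hole_0 below -0.026 m) or (horizontal distance between pin_1 and ear_hole_0 below 0.004 m and z of pin_1 in the frame of ear_hole_0 below -0.026 m) or (horizontal distance between pin_2 and ear_hole_0 below 0.004 m and z of pin_2 in the frame of ear_hole_0 below -0.026 m) or (horizontal distance between pin_3 and ear_hole_0 below 0.004 m and z of pin_3 in the frame of ear_hole_0 below -0.026 m)) and horizontal distance between ear_hole_0 and lock_hole_0 below 0.004 m and z of each of bush_0, bush_1, bush_2 in the frame of turret below 0.069 m and ((horizontal distance between pin_0 and ear_hole_1 below 0.004 m and z of pin_0 in the frame of ear_hole_1 below -0.026 m) or (horizontal distance between pin_1 and ear_hole_1 below 0.004 m and z of pin_1 in the frame of ear_hole_1 below -0.026 m) or (horizontal distance between pin_2 and ear_hole_1 below 0.004 m and z of pin_2 in the frame of ear_hole_1 below -0.026 m) or (horizontal distance between pin_3 and ear_hole_1 below 0.004 m and z of pin_3 in the frame of ear_hole_1 below -0.026 m)) and horizontal distance between ear_hole_1 and lock_hole_1 below 0.004 m and ((horizontal distance between pin_0 and ear_hole_2 below 0.004 m and z of pin_0 in the frame of ear_hole_2 below -0.026 m) or (horizontal distance between pin_1 and ear_hole_2 below 0.004 m and z of pin_1 in the frame of ear_hole_2 below -0.026 m) or (horizontal distance between pin_2 and ear_hole_2 below 0.004 m and z of pin_2 in the frame of ear_hole_2 below -0.026 m) or (horizontal distance between pin_3 and ear_hole_2 below 0.004 m and z of pin_3 in the frame of ear_hole_2 below -0.026 m)) and horizontal distance between ear_hole_2 and lock_hole_2 below 0.004 m), for 0.2 s.
At the end, for the whole second after the job is handed in: Trial block in the crate; every bushing present down in its bore (4 mm), ear hole over lock hole (4 mm), a pin through both with its tip at least 26 mm below the ear's top (30 is fully home); plunger home (lift under 3 mm) in a stop (within 4 mm) (all of step 1 and all of step 2 and value of joint plunger below 0.003 m and (horizontal distance between knob and stop_0 below 0.004 m or horizontal distance between knob and stop_1 below 0.004 m or horizontal distance between knob and stop_2 below 0.004 m)); the robot touches nothing.
It fails at once if the turret was swung (knob more than 30 mm from where it started) while the trial block still lay on the jig (distance of knob from where it was at the start of the episode above 0.03 m and horizontal distance between trial_block and jig below 0.168 m and height (world z) of trial_block between 0.015 and 0.06 m).
Of bush_0, bush_1, bush_2 only 2 to 3 are there at a start; the rules pass over those that are not, and their reading is None.
At some moment in a run one of trial_block may be knocked a few centimetres aside while the robot is not near it.
Once in a run the grip may slacken for a moment while it holds something.
It also fails if it takes over 210 s, if anything falls off the work surface, if the arm or the gripper's body presses on something with over 40 N, if the wrist force passes 120 N, or if a joint passes its speed limit or range.

## Robot

A 7-joint arm with a two-finger parallel gripper is mounted at the origin on the work surface; the furniture and walls round the work are solid. World frame = base frame: x ahead of the robot, y to its left, z up, the work surface at z = 0. Lengths are in m, angles in rad, forces in N, time in s.
With the tool pointing down it reaches from about 0.425 to 0.925 m from the base axis. Payload 6.8 kg.
Tool frame: the origin (TCP) lies at the very end of the fingers, on their centre line; the grasp point (between the pads) lies 19 mm behind it (r.tcp_to_grasp is the distance from the TCP to the grasp point, in m); z points along the fingers, y is the line along which they close (so a half turn about z gives the same grasp; the last joint's range is limited). The gripper opens to 85 mm and grips with 20 to 120 N. Pads are 22 mm wide; open, the fingers measure 114 mm over their backs; the gripper's body (76 mm by 85 mm) begins 54 mm behind the grasp point. The pads swing forward as they close: fully open they stand 13 mm farther back than shut.
Start: joints at [-1.259, 0.477, 0.022, 1.555, -0.011, 1.109, -0.083], TCP at [0.275, 0.616, 0.201] pointing down, gripper open.
Joint ranges: [-2.96, 2.96], [-0.34, 2.1], [-1.41, 1.46], [0.24, 2.44], [-1.37, 4.51], [0.17, 1.92], [-2.96, 2.96]. Speed limits (rad/s): [2.39, 2.39, 3.14, 3.14, 3.14, 3.14, 3.14].

## Interface

Orientations are given as a rotation vector (axis times angle).
In Python, from bench import r gives the robot as it stands.
- The arm moves only by the tool step_arm, never from a script. Its argument "moves" is a list of rows, each a list of 7 numbers: the shift along the tool's x, y, z in mm, then the turn, a rotation vector about the tool's x, y, z in rad, then the finger opening in mm, from 0 to 85.4. A call has 1 to 8 rows; each row is the pose to reach, as a shift and turn from the pose commanded when the call began, along the tool's axes at that moment; what a row does not reach only later rows make up. A row lasts 1/10 s, in which the tool goes at most 50 mm and 8.59 degrees, less where a joint would pass 70% of its speed; a pose out of reach is approached as far as the arm can. A call with a gripper value outside its range is refused whole. The fingers move at their own pace and stop on an object; "grip_force" is the grip in N (left out, the last holds). Time passes only in rows, so rows that repeat a pose let the fingers close. It gives the time, the measured TCP pose, the force, the opening and the grip force at its end, in the units of the state.
- r.get_obs(): the state, without advancing time (a new reading comes with each control period).
- r.grab_frame(name): name is "scene" or "top"; returns a dict with "image" (420x560x3 uint8, red, green, blue), "depth" (420x560 float32, m along the optical axis (not along the pixel's ray), 0 where there is no reading), "mtx" (3x3 intrinsics, pixels), "rvec" (rotation vector, rad) and "tvec" (3), from world to camera coordinates, as OpenCV has them. Camera axes: x right, y down, z forward; pixel columns grow to the right and rows downward; lengths in m; the calibration is good to about 2 mm. A picture is of the moment at which its call begins.
- r.hand_in(): hands the job in; it is judged then, once.
The state is a dict: "clock": time; "joints": joint angles; "qvel": joint speeds; "tau": joint torques, N m; "tcp_pos": TCP position; "orientation": TCP orientation; "contact_force": force on the tool from outside, world axes, zero at the start; "moment": the same for the moment, N m; "grip_width": finger opening in m; "gripper_force": force on a finger pad.
Only numpy, scipy, OpenCV 4.12 (cv2) and the standard library are available. Lean on these libraries where they do the work, as an engineer would, in place of code of your own. Each camera call takes 0.05 s, during which the arm holds its last target. There are 200 camera calls.

## Working session

There is one attempt and no reset: what is moved stays moved. The work goes in short steps, Python scripts to look and compute and a tool call to move; the robot and the scene stay as the last step left them, time stands still between calls to the robot, and variables do not carry over. Pictures are saved under pics/ and viewed, at most 14 in all, crops included, and the job is handed in when it is done.

Besides the shell and the picture viewer there is one more tool, called after "Emit:" as name(argument=value, ...), one argument or row to a line, values as JSON. step_arm: Moves the arm, as the interface text tells. Its arguments: {"type":"object","properties":{"moves":{"type":"array","items":{"type":"array","items":{"type":"number"}}},"grip_force":{"type":"number"}},"required":["moves"]}

```bash
mkdir -p pics
cat > h.py <<'E'
import numpy as np, cv2
from bench import r
from scipy.spatial.transform import Rotation as R
def grab(n):
    f=r.grab_frame(n); f['R']=cv2.Rodrigues(np.array(f['rvec'],float))[0]; f['t']=np.array(f['tvec'],float).reshape(3); return f
def ray(f,u,v,z):
    d=f['R'].T@np.linalg.inv(f['mtx'])@np.array([u,v,1.]); c=-f['R'].T@f['t']
    return c+d*(z-c[2])/d[2]
def proj(f,p):
    q=f['mtx']@(f['R']@np.array(p,float)+f['t']); return q[:2]/q[2]
def cloud(f):
    h,w=f['depth'].shape; u,v=np.meshgrid(np.arange(w),np.arange(h)); d=f['depth']
    P=np.stack([u,v,np.ones_like(u)],-1)@np.linalg.inv(f['mtx']).T*d[...,None]
    return (P-f['t'])@f['R']
def save(f,n,box=None,s=1):
    im=f['image'][...,::-1]
    if box: u0,v0,u1,v1=box; im=im[v0:v1,u0:u1]
    cv2.imwrite('pics/'+n,cv2.resize(np.ascontiguousarray(im),None,fx=s,fy=s,interpolation=cv2.INTER_CUBIC))
def totool(p):
    o=r.get_obs(); return R.from_rotvec(o['orientation']).inv().apply(np.array(p)-o['tcp_pos'])*1000
E
python3 - <<'E'
from h import *
import pickle
for n in('top','scene'):
    f=grab(n); save(f,n+'0.png',s=1.4); pickle.dump(f,open(n+'0.pkl','wb')); print(n,-f['R'].T@f['t'],f['mtx'][0,0])
o=r.get_obs(); print({k:np.round(o[k],3) for k in o}); print(R.from_rotvec(o['orientation']).as_matrix().round(3), r.tcp_to_grasp)
E
```

```text
top [0.3410722  0.03964499 1.36562611] 383.5390789256425
scene [-0.00193977 -0.61314787  0.93815591] 425.82551516179444
{'clock': np.float64(0.1), 'joints': array([-1.259,  0.478,  0.022,  1.556, -0.011,  1.109, -0.083]), 'qvel': array([-0.001, -0.   , -0.001, -0.002,  0.001,  0.   , -0.001]), 'tau': array([ 5.0000e-03, -5.9776e+01,  1.6140e+00, -2.8195e+01,  1.3000e-02,
        5.0000e-03, -0.0000e+00]), 'tcp_pos': array([0.275, 0.616, 0.2  ]), 'orientation': array([-6.550e-01, -3.072e+00,  3.000e-03]), 'contact_force': array([ 0.737, -0.652,  0.179]), 'moment': array([-0.018, -0.042,  0.011]), 'gripper_force': np.float64(0.0), 'grip_width': np.float64(0.086)}
[[-0.913  0.408 -0.001]
 [ 0.408  0.913 -0.002]
 [-0.    -0.002 -1.   ]] 0.0187
```

View pics/top0.png

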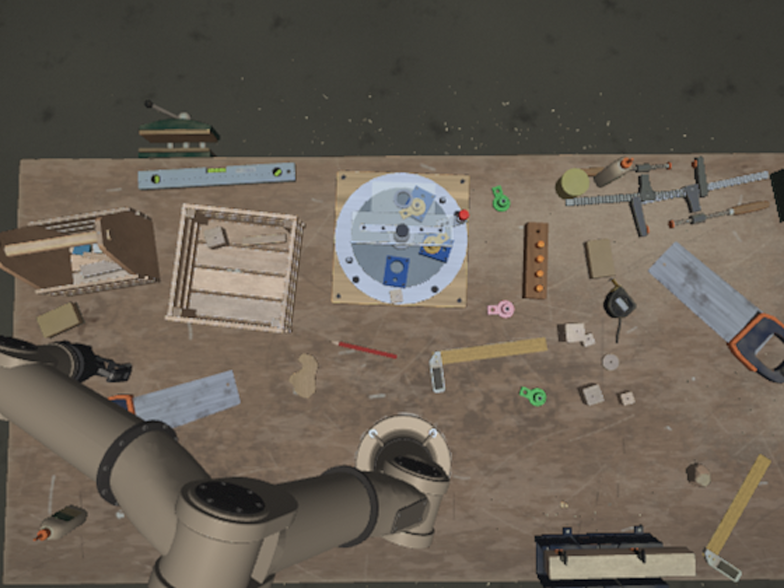

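View pics/scene0.png

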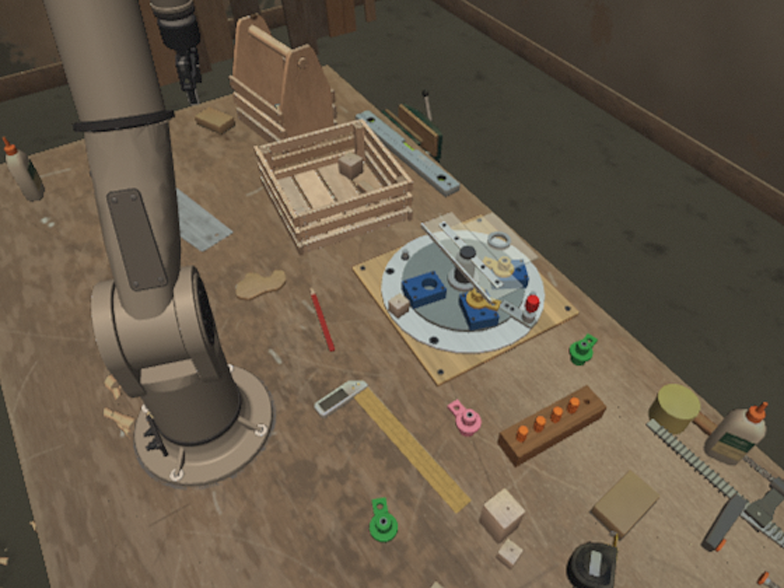

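The top view (shown at 1.4x) shows the jig at (402,233), with the red knob at (463,215) near right and the trial block at (396,296) on the plate. The crate is at (235,268) and the rack with four orange pins at (538,260). The front station (396,268) is empty. Brass bushings sit in the right station (433,243) and the rear-right one (415,205).

Look-alikes:
- **Trial block:** the light cubes at (575,332), (592,394) and (627,398), and the crate offcut at (215,238).
- **Bushings:** the green ones at (502,199) and (535,396), and the pink one at (501,309).
- **Knob and pins:** other orange parts, the glue tip at (627,162) and the saw handles.

By the description, the block is the one on the plate at (396,296).

Run:
```python
from h import *
import pickle
T=pickle.load(open('top0.pkl','rb'));S=pickle.load(open('scene0.pkl','rb'))
save(T,'jig_top.png',(230,115,400,225),4.5)
save(S,'jig_scene.png',(245,145,420,275),4.5)
def blobs(f,lo,hi,mn=8,box=None):
    m=cv2.inRange(cv2.cvtColor(f['image'],cv2.COLOR_RGB2HSV),lo,hi)
    n,l,s,c=cv2.connectedComponentsWithStats(m)
    return [(c[i].round(1),s[i,4]) for i in range(1,n) if s[i,4]>=mn]
for nm,f in(('T',T),('S',S)):
    C=cloud(f)
    print(nm,'red',[(c,a,ray(f,*c,.085).round(3)) for c,a in blobs(f,(0,180,90),(5,255,255)) ])
    print(nm,'orange',[(c,a,ray(f,*c,.068 if nm=='T' else .055).round(4)) for c,a in blobs(f,(7,170,120),(14,255,255)) ])
# plate ring: light, low-saturation pixels -> fit circle on z=.024
hsv=cv2.cvtColor(T['image'],cv2.COLOR_RGB2HSV)
C=cloud(T); 
m=((C[...,2]>.012)&(C[...,2]<.034)).astype(np.uint8); m[:, :230]=0;m[:,345:]=0;m[:115]=0;m[225:]=0
m2=((hsv[...,1]<70)&(hsv[...,2]>120)).astype(np.uint8)*(m)
cs,_=cv2.findContours(m2,cv2.RETR_EXTERNAL,cv2.CHAIN_APPROX_NONE); c=max(cs,key=cv2.contourArea)
c=cv2.convexHull(c)
P=np.array([ray(T,*p,.024)[:2] for p in c[:,0].astype(float)])
A=np.c_[2*P,np.ones(len(P))]; s=np.linalg.lstsq(A,(P**2).sum(1),rcond=None)[0]; print('circle',s[:2],np.sqrt(s[2]+s[0]**2+s[1]**2))
for name,px in(('block',(396/1.4,296/1.4)),('cratefloor',(240/1.4,285/1.4)),('cratetop',(168/1.4,320/1.4))):
    print(name,C[int(px[1]),int(px[0])].round(3))
```

```text
T red [(array([330.2, 151.8]), np.int32(9), array([ 0.61 , -0.148,  0.085]))]
T orange [(array([ 29.4, 379.9]), np.int32(8), array([-0.138 ,  0.8525,  0.068 ]))]
S red [(array([224.6, 213. ]), np.int32(8), array([0.268, 0.082, 0.085])), (array([380. , 216.4]), np.int32(78), array([ 0.607, -0.147,  0.085])), (array([227.2, 220.6]), np.int32(11), array([0.262, 0.055, 0.085]))]
S orange [(array([  5.8, 105.2]), np.int32(41), array([-0.1342,  0.9542,  0.055 ])), (array([409.8, 288.5]), np.int32(56), array([ 0.5384, -0.3392,  0.055 ])), (array([540.8, 294.8]), np.int32(90), array([ 0.7864, -0.5174,  0.055 ])), (array([397.7, 295.4]), np.int32(61), array([ 0.5014, -0.3375,  0.055 ])), (array([385.6, 301.8]), np.int32(61), array([ 0.4662, -0.3349,  0.055 ])), (array([372.8, 309. ]), np.int32(62), array([ 0.4291, -0.333 ,  0.055 ])), (array([514.4, 389.2]), np.int32(19), array([ 0.5528, -0.6237,  0.055 ])), (array([545.2, 412.7]), np.int32(21), array([ 0.5661, -0.6849,  0.055 ]))]
circle [ 5.60959285e-01 -2.67076159e-06] 0.16920881344016703
block [0.413 0.016 0.053]
cratefloor [0.447 0.409 0.008]
cratetop [ 0.36   0.593 -0.002]
```

View pics/jig_top.png

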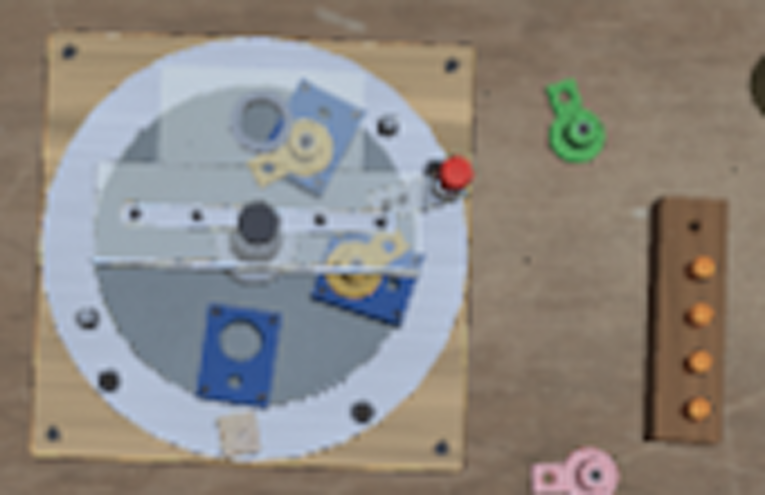

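View pics/jig_scene.png

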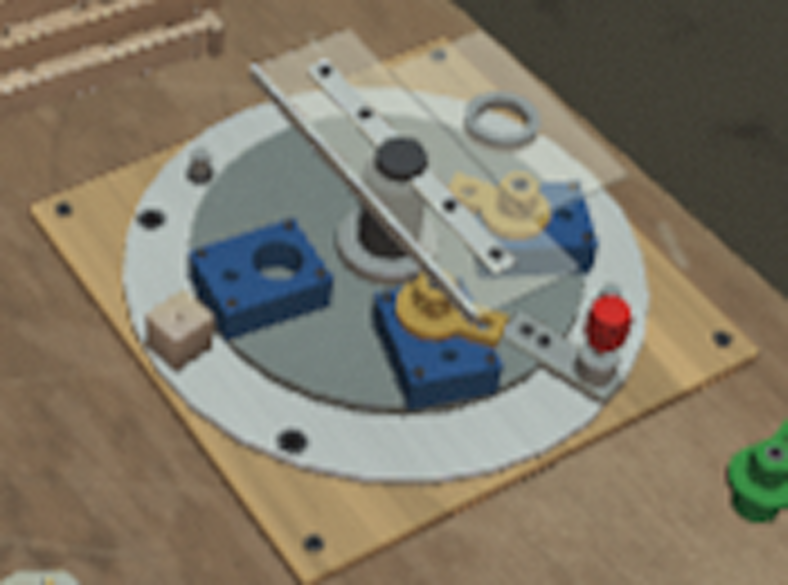

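The close crops confirm the choice: the trial block is on the plate at crop (239,433), with stop holes at (109,380) and (362,412) and posts at (88,318) and (387,125). The front station is empty. The bush_1 ear points right and up at (390,245), and the bush_2 ear points left at (268,168).

```bash
cat >> h.py <<'E'
def plan(p,yang):
    """shift (tool mm) and turn (rotvec) from now to TCP p, pointing down, closing line at world angle yang deg"""
    o=r.get_obs(); R0=R.from_rotvec(o['orientation'])
    best=None
    for k in(-180,0,180,360):
        a=np.radians(yang+k); y=np.array([np.cos(a),np.sin(a),0]); z=np.array([0,0,-1.]); x=np.cross(y,z)
        v=(R0.inv()*R.from_matrix(np.c_[x,y,z])).as_rotvec()
        if best is None or np.linalg.norm(v)<np.linalg.norm(best): best=v
    return (R0.inv().apply(np.array(p)-o['tcp_pos'])*1000).round(1), best.round(3)
E
python3 - <<'E'
from h import *
import pickle
T=pickle.load(open('top0.pkl','rb'));S=pickle.load(open('scene0.pkl','rb'))
ct=lambda u,v:(230+u/4.5-.4,115+v/4.5-.4)
cs=lambda u,v:(245+u/4.5-.4,145+v/4.5-.4)
h2t,h1t=ray(T,*ct(109,380),.024),ray(T,*ct(362,412),.024)
h2s,h1s=ray(S,*cs(151,218),.024),ray(S,*cs(292,440),.024)
print(h2t,h2s,h1t,h1s)
for a,b in((h2t,h1t),(h2s,h1s)):
    d=(b-a)[:2]; L=np.linalg.norm(d); print('chord',L, 2*.155*np.sin(np.radians(40)))
    m=(a+b)[:2]/2; n=np.array([-d[1],d[0]])/L; n*=np.sign(n[0]); c=m+n*.155*np.cos(np.radians(40))
    rad=-n; print('centre',c,'yaw',np.degrees(np.arctan2(rad[1],rad[0]))%360-180+5)
print('spindle',[ray(T,*ct(258,222),z).round(4) for z in(.08,.12)],[ray(S,*cs(400,155),z).round(4) for z in(.08,.1,.12)])
print('knob top',ray(T,*ct(456,172),.092),ray(S,*cs(609,308),.092),ray(S,*cs(608,323),.078))
print('block',ray(T,*ct(239,433),.055),ray(S,*cs(180,318),.055))
print('cover corners',[ray(T,u/1.4,v/1.4,.11).round(3) for u,v in((185,206),(303,215),(291,332),(167,318))])
print('rack',[ray(T,*ct(u,v),.038).round(4) for u,v in((657,198),(727,200),(721,440),(646,438),(694,226))],'pins',[ray(T,*ct(u,v),.068).round(4) for u,v in((704,267),(700,315),(700,362),(699,409))])
E
```

```text
[0.45740248 0.11387514 0.024     ] [0.45670245 0.11585626 0.024     ] [ 0.43082745 -0.08311339  0.024     ] [ 0.43058586 -0.08179864  0.024     ]
chord 0.19877301825678753 0.19926415900282718
centre [ 5.61785891e-01 -4.93696090e-04] yaw -2.683183735954941
chord 0.1993728553008452 0.19926415900282718
centre [0.56135791 0.00147503] yaw -2.527019095164178
spindle [array([ 0.571 , -0.0018,  0.08  ]), array([ 5.638e-01, -5.000e-04,  1.200e-01])] [array([0.5911, 0.0328, 0.08  ]), array([0.5773, 0.0178, 0.1   ]), array([0.5635, 0.0027, 0.12  ])]
knob top [ 0.60531862 -0.14962318  0.092     ] [ 0.60915443 -0.14224689  0.092     ] [ 0.61102017 -0.14297777  0.078     ]
block [0.41348532 0.01345394 0.055     ] [0.41156543 0.01163673 0.055     ]
cover corners [array([0.626, 0.513, 0.11 ]), array([0.602, 0.232, 0.11 ]), array([0.326, 0.26 , 0.11 ]), array([0.361, 0.55 , 0.11 ])]
rack [array([ 0.5948, -0.3134,  0.038 ]), array([ 0.5928, -0.3677,  0.038 ]), array([ 0.4061, -0.3577,  0.038 ]), array([ 0.4081, -0.3   ,  0.038 ]), array([ 0.5726, -0.3415,  0.038 ])] pins [array([ 0.5359, -0.3396,  0.068 ]), array([ 0.4994, -0.3356,  0.068 ]), array([ 0.4637, -0.3346,  0.068 ]), array([ 0.4282, -0.3328,  0.068 ])]
```

Run:
```python
from h import *
import pickle
T=pickle.load(open('top0.pkl','rb'));S=pickle.load(open('scene0.pkl','rb'))
ct=lambda u,v:(230+u/4.5-.4,115+v/4.5-.4); cs=lambda u,v:(245+u/4.5-.4,145+v/4.5-.4)
print(plan([.419,.0125,.13],87.4))
def tri(pt,ps):
    A=np.r_[[0],0]; Ps=[f['mtx']@np.c_[f['R'],f['t']] for f in(T,S)]
    X=cv2.triangulatePoints(Ps[0],Ps[1],np.array(pt,float),np.array(ps,float)); return (X[:3]/X[3]).ravel().round(4)
print('knob',tri(ct(456,172),cs(609,306)),'guard? lock0',ray(T,*ct(235,380),.065),ray(S,*cs(231,274),.065),'bore0',ray(T,*ct(240,341),.065),ray(S,*cs(277,261),.065))
C=cloud(S); u,v=map(int,cs(609,306)); print('depth knob',C[v-2:v+3,u].round(3))
print(proj(T,(.6206,-.1428,.092)),ct(456,172),proj(S,(.6206,-.1428,.092)),cs(609,308))
```

```text
(array([-377.5, -492.1,   71.3]), array([-0.002, -0.   , -0.374]))
knob [ 0.6025 -0.1476  0.1033] guard? lock0 [0.45309286 0.01630709 0.065     ] [0.45221984 0.01739993 0.065     ] bore0 [0.48270883 0.01225064 0.065     ] [0.48197936 0.01110895 0.065     ]
depth knob [[ 0.608 -0.138  0.1  ]
 [ 0.605 -0.141  0.102]
 [ 0.601 -0.145  0.104]
 [ 0.6   -0.146  0.101]
 [ 0.595 -0.151  0.106]]
[328.82126163 148.34974184] (330.93333333333334, 152.82222222222222) [383.38166805 211.40489846] (379.9333333333334, 213.04444444444445)
```

Emit:
step_arm(
  moves=[
    [-29,-38,5,0,0,-0.05,60],
    [-58,-76,10,0,0,-0.1,60],
    [-87,-114,15,0,0,-0.15,60],
    [-116,-152,20,0,0,-0.2,60],
    [-145,-190,25,0,0,-0.25,60],
    [-174,-228,30,0,0,-0.3,60],
    [-203,-266,35,0,0,-0.35,60],
    [-228,-298,40,0,0,-0.374,60],
  ],
)

```text
clock: 0.9
tcp_pos: [0.3618, 0.2485, 0.1609]
orientation: [-0.071, -3.14, 0.001]
contact_force: [0.5, 0.1, 0.0]
grip_width: 0.0598
gripper_force: 0.0
```

Run:
```python
from h import *
o=r.get_obs(); print(o['tcp_pos'],o['clock'],o['grip_width'])
print(plan([.421,.0135,.12],87.4))
```

```text
[0.36184474 0.24850246 0.16093825] 0.9 0.05978733846913911
(array([ -69.7, -232.1,   41. ]), array([-0.001, -0.   ,  0.   ]))
```

Emit:
step_arm(
  moves=[
    [-14,-46,8,0,0,0,55],
    [-28,-93,16,0,0,0,55],
    [-42,-140,25,0,0,0,55],
    [-56,-186,33,0,0,0,55],
    [-69,-232,41,0,0,0,55],
    [-69,-232,41,0,0,0,55],
    [-69,-232,41,0,0,0,55],
  ],
)

```text
clock: 1.6
tcp_pos: [0.4198, 0.0155, 0.12]
orientation: [-0.077, -3.14, 0.0]
contact_force: [0.3, -0.5, -0.3]
grip_width: 0.0551
gripper_force: 0.0
```

Run:
```python
from h import *
o=r.get_obs(); print(o['tcp_pos'],o['clock'],o['joints'].round(2))
f=grab('scene'); save(f,'blk.png',(245,130,420,275),4)
print(plan([.420,.0125,.031],87.4))
```

```text
[0.41983043 0.01554479 0.12002742] 1.6 [-0.44  0.17  0.28  2.23 -0.07  0.75  1.41]
(array([-0.3, -4.4, 89.2]), array([ 0.   , -0.001, -0.001]))
```

View pics/blk.png

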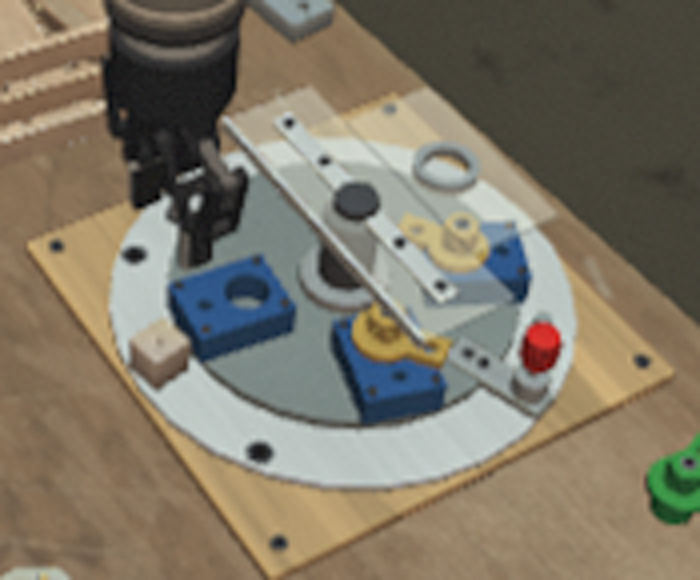

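Emit:
step_arm(
  moves=[
    [4,-4,30,0,0,0,55],
    [4,-4,60,0,0,0,55],
    [4,-4,80,0,0,0,55],
    [4,-4,88,0,0,0,55],
    [4,-4,88,0,0,0,20],
    [4,-4,88,0,0,0,20],
    [4,-4,88,0,0,0,20],
    [4,-4,88,0,0,0,20],
  ],
  grip_force=40,
)

```text
clock: 2.45
tcp_pos: [0.4167, 0.0129, 0.0331]
orientation: [0.072, 3.139, 0.001]
contact_force: [0.0, -0.0, 0.6]
grip_width: 0.0196
gripper_force: 0.0
```

Run:
```python
from h import *
f=grab('scene'); save(f,'blk2.png',(225,120,420,275),4)
g=grab('top'); C=cloud(g);
```

```text
(no output)
```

View pics/blk2.png

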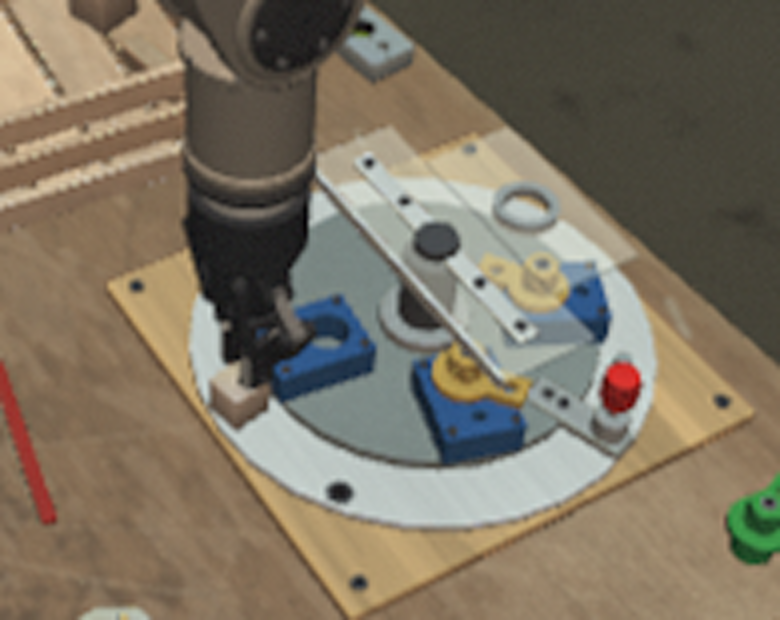

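Run:
```python
from h import *
f=grab('scene'); 
cs=lambda u,v:(225+u/4-.4,120+v/4-.4)
print('top face corners', [ray(f,*cs(u,v),.055).round(4) for u,v in((209,395),(234,402),(268,382))])
print('bottom corners', [ray(f,*cs(u,v),.024).round(4) for u,v in((214,411),(237,428),(266,407))])
g=grab('top'); C=cloud(g); cv2.imwrite('pics/t.png',cv2.resize(g['image'][185:230,260:310,::-1],None,fx=12,fy=12,interpolation=cv2.INTER_CUBIC))
m=(C[...,2]>.045)&(C[...,2]<.064)&(C[...,0]<.425)&(C[...,0]>.37)&(abs(C[...,1]-.015)<.04); print(m.sum(), C[m].mean(0) if m.any() else '', C[m].min(0),C[m].max(0))
```

```text
top face corners [array([0.388 , 0.0137, 0.055 ]), array([ 0.3989, -0.0005,  0.055 ]), array([0.428 , 0.0019, 0.055 ])]
bottom corners [array([0.3969, 0.0216, 0.024 ]), array([4.021e-01, 3.000e-04, 2.400e-02]), array([0.4293, 0.0052, 0.024 ])]Traceback (most recent call last):
  File "<stdin>", line 7, in <module>
    return umr_minimum(a, axis, None, out, keepdims, initial, where)
ValueError: zero-size array to reduction operation minimum which has no identity
```

View pics/t.png

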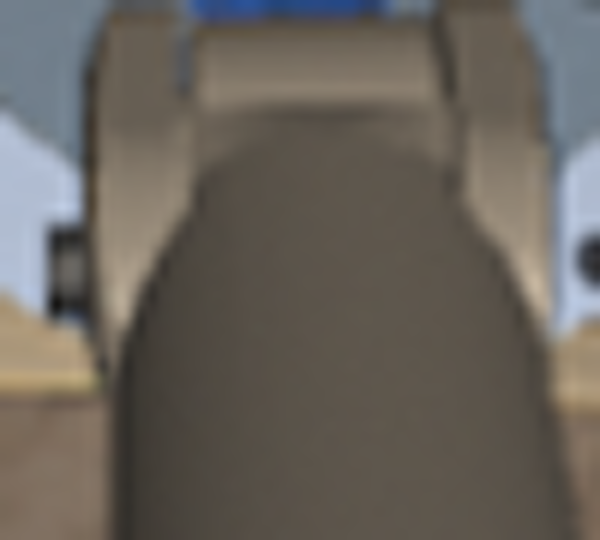

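Run:
```python
from h import *
f=grab('scene'); p=r.get_obs()['tcp_pos']
q=lambda P:((proj(f,P)+.4-[225,120])*4).round(0)
print('tcp',q(p),'+-y pad',q(p+[0,.01,0]),q(p-[0,.01,0]),'pad x',q(p+[.011,-.012,0]),q(p+[-.011,-.012,0]))
C=cloud(f)
for u,v in((238,390),(238,398),(225,405),(250,408),(262,398),(250,375),(245,360)):
    U,V=int(round(225+u/4-.4)),int(round(120+v/4-.4)); print((u,v),C[V,U].round(4),f['image'][V,U])
```

```text
tcp [244. 400.] +-y pad [237. 391.] [252. 410.] pad x [267. 405.] [241. 418.]
(238, 390) [0.4066 0.0069 0.0556] [187 176 161]
(238, 398) [ 4.019e-01 -2.000e-04  5.740e-02] [192 182 171]
(225, 405) [0.398  0.0085 0.0425] [116  97  81]
(250, 408) [ 4.12e-01 -1.00e-04  3.80e-02] [106  89  75]
(262, 398) [0.4233 0.0022 0.0411] [105  87  73]
(250, 375) [ 0.4088 -0.0039  0.0815] [74 70 67]
(245, 360) [ 0.4063 -0.0026  0.0939] [88 83 77]
```

Run:
```python
from h import *
o=r.get_obs(); print(o['grip_width'],o['gripper_force'],o['tcp_pos'],o['contact_force'],o['clock'])
f=grab('scene'); C=cloud(f)
for V in range(196,230,1):
    print(V,' '.join('%4d,%4d,%3d'%tuple(C[V,U]*1000) if C[V,U,2]<.2 else '--' for U in (278,282,285,288,291,294)))
```

```text
0.020222935853519284 0.0 [0.41611394 0.0126362  0.03249802] [ 0.83777322 -0.48468351 -0.38712207] 2.7
196  404,  34,115  398,   4,145  400,  -5,154  403, -14,160  404, -26,170  411, -29,169
197  405,  34,110  412,  27,113  399,  -7,152  404, -13,155  404, -26,166  409, -32,170
198  403,  32,109  413,  28,107  400,  -6,147  404, -12,150  413, -13,145  409, -32,165
199  404,  33,104  412,  26,106  399,  -7,144  406, -10,143  419,  -5,131  408, -33,163
200  440,  90, 26  410,  24,105  400,  -5,139  409,  -6,134  416, -10,134  409, -32,158
201  437,  86, 27  411,  25,100  400,  -5,134  409,  -6,130  418,  -6,125  409, -33,155
202  437,  86, 23  410,  23, 98  399,  -6,133  407,  -9,131  422,  -1,115  409, -33,152
203  435,  83, 23  410,  23, 94  399,  -8,130  407,  -8,126  401, -30,150  401, -44,163
204  432,  78, 24  409,  21, 92  404,   0,116  413,   0,111  418,  -7,114  401, -43,159
205  431,  76, 23  411,  25, 84  402,  -2,116  410,  -5,114  401, -31,143  400, -45,157
206  428,  72, 24  410,  23, 81  403,  -2,111  406, -10,117  402, -30,138  400, -46,155
207  426,  68, 25  411,  24, 7
[... 1293 characters left out ...]
  396,  21, 25  399,   5, 40  404,  -1, 44  416,   1, 33  427,   3, 24  433,  -2, 26
223  394,  17, 27  398,   4, 38  405,   0, 38  415,   0, 31  424,   0, 25  432,  -3, 23
224  393,  16, 25  398,   4, 33  406,   1, 31  416,   1, 24  423,  -2, 24  432,  -5, 21
225  392,  15, 21  398,   3, 29  404,  -1, 30  414,  -2, 25  421,  -6, 24  426, -12, 28
226  392,  15, 16  398,   4, 24  404,  -1, 27  412,  -4, 24  420,  -8, 23  426, -13, 25
227  391,  14, 14  397,   2, 23  404,  -2, 23  411,  -6, 23  417, -11, 24  425, -15, 22
228  389,  11, 14  393,  -3, 27  400,  -8, 28  407, -11, 26  414, -15, 26  422, -19, 24
229  391,  13,  6  393,  -3, 23  400,  -8, 23  405, -14, 26  413, -17, 24  421, -21, 23
```

Run:
```python
from h import *
f=grab('scene')
p=lambda P:((proj(f,P)+.4-[245,130])*4).round(0)
for z in(.10,.11,.12,.13,.14,.15): print(z,[p([.4198+dx,.0155+dy,z]) for dx,dy in((0,-.035),(0,.035),(.011,-.035),(-.011,-.035),(.011,-.028))])
```

```text
0.1 [array([197., 324.]), array([140., 257.]), array([211., 317.]), array([183., 330.]), array([205., 310.])]
0.11 [array([198., 313.]), array([140., 247.]), array([212., 307.]), array([183., 320.]), array([206., 300.])]
0.12 [array([198., 303.]), array([140., 237.]), array([212., 296.]), array([184., 310.]), array([206., 290.])]
0.13 [array([198., 293.]), array([140., 226.]), array([213., 286.]), array([184., 300.]), array([207., 279.])]
0.14 [array([199., 282.]), array([140., 216.]), array([213., 275.]), array([184., 289.]), array([207., 269.])]
0.15 [array([199., 272.]), array([140., 205.]), array([214., 265.]), array([185., 278.]), array([207., 258.])]
```

Emit:
step_arm(
  moves=[
    [0,0,0,0,0,0,55],
    [0,0,0,0,0,0,55],
    [0,0,0,0,0,0,55],
    [0,0,3,0,0,0,55],
    [0,0,6,0,0,0,55],
  ],
)

```text
clock: 3.3
tcp_pos: [0.416, 0.0127, 0.0261]
orientation: [0.072, 3.141, 0.0]
contact_force: [-0.4, -0.1, -0.1]
grip_width: 0.0548
gripper_force: 0.0
```

Run:
```python
from h import *
o=r.get_obs(); print(o['grip_width'],o['tcp_pos'],o['contact_force'])
f=grab('scene'); save(f,'blk3.png',(255,160,325,240),8)
p=lambda P:((proj(f,P)+.4-[255,160])*8).round(0)
for z in(.025,.04,.055,.07): print(z,[p(o['tcp_pos']*[1,1,0]+[dx,dy,z]) for dx,dy in((0.011,-.028),(-.011,-.028),(-.011,.028))])
```

```text
0.05476638835907332 [0.41603508 0.01266718 0.0260941 ] [-0.44104602 -0.06970782 -0.13415602]
0.025 [array([320., 534.]), array([266., 561.]), array([179., 455.])]
0.04 [array([321., 506.]), array([267., 533.]), array([178., 427.])]
0.055 [array([322., 478.]), array([267., 505.]), array([178., 399.])]
0.07 [array([323., 449.]), array([268., 476.]), array([178., 370.])]
```

View pics/blk3.png

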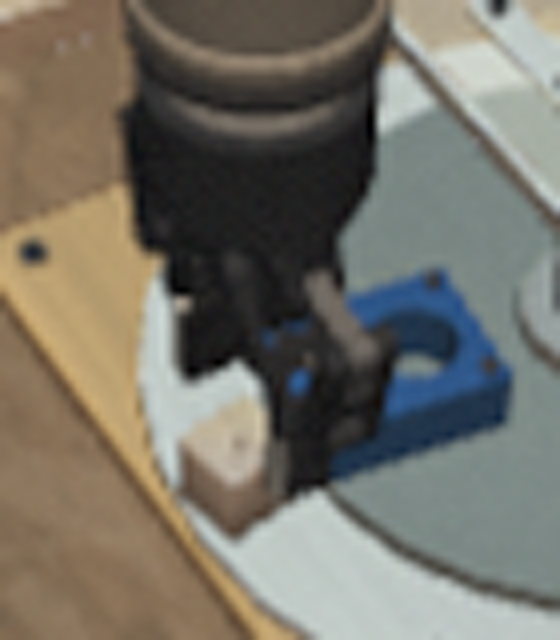

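The picture shows the block at crop (225,460) and the near finger tip ending at (300,490). By projection that tip is at z of about 55 mm, roughly 28 mm above the reported TCP of 26 mm. So I'll go lower in small steps and watch the force.

Emit:
step_arm(
  moves=[
    [0,0,3,0,0,0,55],
    [0,0,5,0,0,0,55],
    [0,0,6,0,0,0,55],
    [0,0,6,0,0,0,55],
  ],
)

```text
clock: 3.75
tcp_pos: [0.4158, 0.0126, 0.0201]
orientation: [-0.072, -3.14, 0.0]
contact_force: [0.2, -0.8, -0.2]
grip_width: 0.0552
gripper_force: 0.0
```

Emit:
step_arm(
  moves=[
    [0,0,3,0,0,0,55],
    [0,0,6,0,0,0,55],
    [0,0,9,0,0,0,55],
    [0,0,11,0,0,0,55],
    [0,0,11,0,0,0,55],
  ],
)

```text
clock: 4.25
tcp_pos: [0.4157, 0.0126, 0.009]
orientation: [-0.072, -3.14, 0.0]
contact_force: [0.6, -0.3, -0.0]
grip_width: 0.0554
gripper_force: 0.0
```

Run:
```python
from h import *
o=r.get_obs(); print(o['tcp_pos'],o['contact_force'])
f=grab('scene'); C=cloud(f)
d=f['image'].astype(int).sum(2)
b=[(u,v) for u in range(286,300) for v in range(205,235) if d[v,u]<200 and 0<C[v,u,2]<.1]
for u in range(286,300):
    vs=[v for (a,v) in b if a==u]
    if vs: v=max(vs); print(u,v,C[v,u].round(3), d[v:v+4,u])
```

```text
[0.41569365 0.01257965 0.00895255] [ 0.6295651  -0.31375606 -0.0197287 ]
287 224 [0.413 0.001 0.028] [171 446 593 598]
288 224 [ 0.403 -0.019  0.055] [193 373 551 602]
289 218 [ 0.402 -0.023  0.085] [145 236 274 275]
290 225 [ 0.407 -0.022  0.051] [197 337 531 593]
291 225 [ 0.407 -0.026  0.055] [ 80 279 514 602]
292 225 [ 0.411 -0.026  0.053] [125 433 572 594]
293 224 [ 0.415 -0.025  0.053] [ 96 231 514 601]
294 224 [ 0.415 -0.029  0.057] [ 72 433 589 599]
295 224 [ 0.432 -0.01   0.026] [197 504 607 598]
296 221 [ 0.435 -0.009  0.037] [184 219 449 535]
297 220 [ 0.44  -0.008  0.036] [185 313 290 341]
298 219 [ 0.415 -0.046  0.095] [ 98 293 399 356]
299 219 [ 0.443 -0.012  0.042] [160 344 415 396]
```

Emit:
step_arm(
  moves=[
    [0,0,3,0,0,0,55],
    [0,0,6,0,0,0,55],
    [0,0,9,0,0,0,55],
    [0,0,12,0,0,0,55],
    [0,0,12,0,0,0,55],
  ],
)

```text
clock: 4.8
tcp_pos: [0.4157, 0.0126, -0.0031]
orientation: [-0.072, -3.14, 0.0]
contact_force: [0.1, 0.4, 0.3]
grip_width: 0.0551
gripper_force: 0.0
```

Run:
```python
from h import *
o=r.get_obs(); print(o['tcp_pos'],o['contact_force'],o['joints'].round(3))
f=grab('scene'); save(f,'blk4.png',(255,160,325,240),8)
```

```text
[ 0.41565727  0.01256511 -0.00312409] [0.11062474 0.39289521 0.2709118 ] [-0.35   0.418  0.2    2.316 -0.197  0.423  1.539]
```

View pics/blk4.png

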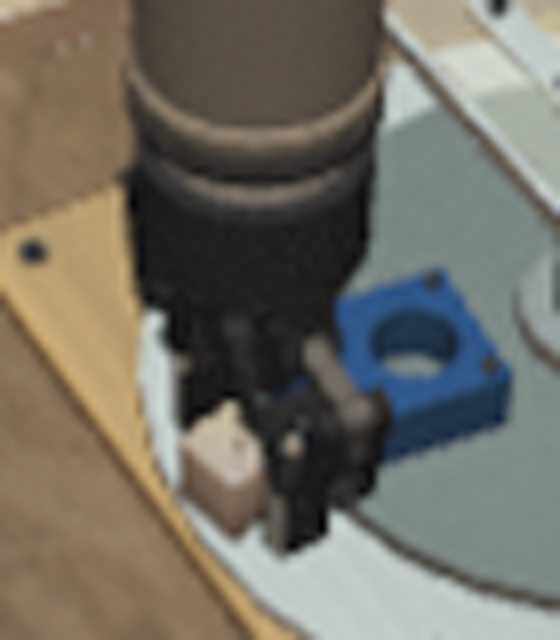

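The near finger tip is now at crop (285,550), beside the block and a few mm above the plate. So the real tip sits about 30 mm above the reported TCP at this opening. I'll rise 3 mm, because the tips swing forward, and then grip.

Emit:
step_arm(
  moves=[
    [0,0,-3,0,0,0,55],
    [0,0,-3,0,0,0,25],
    [0,0,-3,0,0,0,25],
    [0,0,-3,0,0,0,25],
    [0,0,-3,0,0,0,25],
    [0,0,-3,0,0,0,25],
  ],
  grip_force=40,
)

```text
clock: 5.45
tcp_pos: [0.4163, 0.0127, 0.0008]
orientation: [0.072, 3.14, 0.001]
contact_force: [-0.6, 0.5, 6.8]
grip_width: 0.0304
gripper_force: 37.5
```

Emit:
step_arm(
  moves=[
    [0,0,-30,0,0,0,25],
    [0,0,-70,0,0,0,25],
    [0,10,-110,0,0,0,25],
    [0,50,-125,0,0,0,25],
    [0,98,-125,0,0,0,25],
    [0,146,-125,0,0,0,25],
    [0,194,-125,0,0,0,25],
    [0,242,-125,0,0,0,25],
  ],
)

```text
clock: 6.25
tcp_pos: [0.4268, 0.2563, 0.1256]
orientation: [0.072, 3.14, 0.001]
contact_force: [0.1, 0.0, -0.3]
grip_width: 0.0304
gripper_force: 38.4
```

Run:
```python
from h import *
o=r.get_obs(); print(o['tcp_pos'],o['contact_force'],o['grip_width'],o['gripper_force'])
print(plan([.415,.396,.13],83))
```

```text
[0.42676812 0.25627375 0.12556674] [ 0.07806286  0.00325074 -0.25807644] 0.03037122191237395 38.38012743741274
(array([ 18.2, 139. ,  -4.4]), array([0.   , 0.   , 0.076]))
```

Emit:
step_arm(
  moves=[
    [6,46,-4,0,0,0.07,25],
    [12,92,-4,0,0,0.07,25],
    [18,139,-4,0,0,0.07,25],
    [18,139,40,0,0,0.07,25],
    [18,139,85,0,0,0.07,25],
    [18,139,120,0,0,0.07,25],
    [18,139,130,0,0,0.07,25],
    [18,139,130,0,0,0.07,25],
  ],
)

```text
clock: 7.05
tcp_pos: [0.4147, 0.3931, -0.0058]
orientation: [-0.182, -3.135, 0.004]
contact_force: [0.4, 0.1, -0.8]
grip_width: 0.0303
gripper_force: 38.4
```

Emit:
step_arm(
  moves=[
    [0,0,0,0,0,0,50],
    [0,0,0,0,0,0,50],
    [0,0,0,0,0,0,50],
    [0,0,-30,0,0,0,50],
    [0,0,-75,0,0,0,50],
    [0,0,-125,0,0,0,50],
    [0,-40,-140,0,0,0,50],
    [0,-88,-140,0,0,0,50],
  ],
)

```text
clock: 7.85
tcp_pos: [0.4073, 0.3094, 0.1396]
orientation: [0.177, 3.131, 0.012]
contact_force: [1.6, -0.8, 0.1]
grip_width: 0.0501
gripper_force: 0.0
```

Run:
```python
from h import *
from collections import Counter
g=grab('top'); f=grab('scene'); o=r.get_obs(); print(o['tcp_pos'],o['joints'].round(2),o['clock'])
for n,q in(('T',g),('S',f)):
    C=cloud(q); m=(C[...,2]>.028)&(C[...,2]<.05)&(abs(C[...,0]-.415)<.06)&(abs(C[...,1]-.395)<.06)&(q['depth']>0)
    print(n,m.sum(),C[m].mean(0).round(3) if m.any() else '')
# knob: red pixels both views + colour-centroid triangulation
def red(q):
    h=cv2.cvtColor(q['image'],cv2.COLOR_RGB2HSV); m=((h[...,0]<6)|(h[...,0]>174))&(h[...,1]>130)&(h[...,2]>70)
    C=cloud(q); m&=(abs(C[...,0]-.56)<.22)&(abs(C[...,1])<.22)
    n,l,s,c=cv2.connectedComponentsWithStats(m.astype(np.uint8)); i=1+np.argmax(s[1:,4]); return c[i],s[i,4]
(a,n1),(b,n2)=red(g),red(f); print(a,n1,b,n2)
for z in(.085,.09,.095,.102): print(z,ray(g,*a,z).round(4),ray(f,*b,z-.008).round(4))
```

```text
[0.40532821 0.29997772 0.13652381] [-0.9   0.28  0.16  2.03 -0.06  0.84  0.74] 7.95
T 0 
S 100 [0.409 0.391 0.04 ]
[330.8   153.075] 40 [379.76344086 216.43010753] 93
0.085 [ 0.6059 -0.1502  0.085 ] [ 0.6117 -0.1426  0.077 ]
0.09 [ 0.6049 -0.1495  0.09  ] [ 0.6082 -0.1454  0.082 ]
0.095 [ 0.6038 -0.1487  0.095 ] [ 0.6046 -0.1481  0.087 ]
0.102 [ 0.6024 -0.1477  0.102 ] [ 0.5996 -0.1519  0.094 ]
```

Run:
```python
from h import *
f=grab('scene'); save(f,'hand.png',(190,60,330,165),5.6)
o=r.get_obs(); t=o['tcp_pos']; Rm=R.from_rotvec(o['orientation']).as_matrix()
for h in(0,.02,.03,.073,.096): 
    print(h,[ (n,((proj(f,t+Rm@np.array([dx,dy,-h]))-[190,60]+.4)*5.6).round(0)) for n,dx,dy in(('c',0,0),('A',.038,.0425),('B',.038,-.0425),('C',-.038,-.0425),('D',-.038,.0425))])
```

```text
0 [('c', array([222., 419.])), ('A', array([127., 393.])), ('B', array([183., 488.])), ('C', array([320., 446.])), ('D', array([260., 355.]))]
0.02 [('c', array([219., 389.])), ('A', array([122., 362.])), ('B', array([179., 457.])), ('C', array([318., 416.])), ('D', array([257., 324.]))]
0.03 [('c', array([217., 373.])), ('A', array([120., 347.])), ('B', array([177., 442.])), ('C', array([317., 400.])), ('D', array([255., 309.]))]
0.073 [('c', array([209., 305.])), ('A', array([109., 278.])), ('B', array([168., 373.])), ('C', array([312., 331.])), ('D', array([249., 240.]))]
0.096 [('c', array([205., 266.])), ('A', array([104., 240.])), ('B', array([163., 334.])), ('C', array([309., 293.])), ('D', array([245., 202.]))]
```

View pics/hand.png

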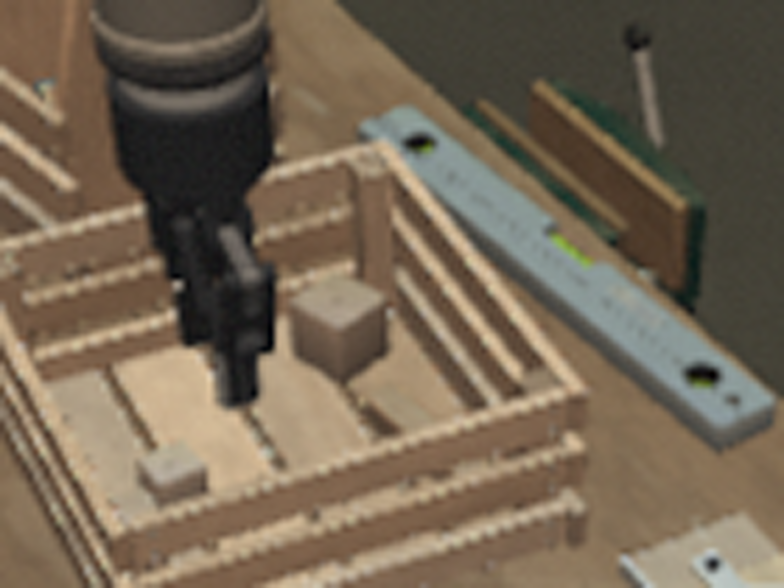

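The picture shows the trial block lying in the crate's free half, at crop (172,470). The finger tips centre near (217,372), so the whole hand sits about 23–30 mm above the reported TCP. Next is the knob.

Run:
```python
from h import *
print(plan([.6035,-.1484,.13],15.75)); o=r.get_obs(); print(R.from_rotvec(o['orientation']).as_matrix().round(3))
```

```text
(array([-250.8, -424.9,    6.5]), array([1.000e-03, 0.000e+00, 1.175e+00]))
[[-0.993  0.12   0.001]
 [ 0.12   0.993  0.   ]
 [-0.001  0.001 -1.   ]]
```

Emit:
step_arm(
  moves=[
    [-25,-42,-10,0,0,0.14,45],
    [-50,-84,-15,0,0,0.28,45],
    [-75,-126,-15,0,0,0.42,45],
    [-100,-168,-15,0,0,0.56,45],
    [-125,-210,-15,0,0,0.7,45],
    [-150,-252,-15,0,0,0.84,45],
    [-175,-294,-15,0,0,0.98,45],
    [-200,-336,-15,0,0,1.12,45],
  ],
)

```text
clock: 8.8
tcp_pos: [0.5668, -0.0509, 0.151]
orientation: [1.825, 2.556, 0.003]
contact_force: [1.0, 0.7, 0.0]
grip_width: 0.0449
gripper_force: 0.0
```

Run:
```python
from h import *
print(plan([.6035,-.1484,.13],15.75)); print(r.get_obs()['joints'].round(2))
```

```text
(array([-104.2,    3. ,   21. ]), array([ 0.002, -0.   ,  0.056]))
[-0.43  0.39  0.53  1.89 -0.25  0.92  0.54]
```

Emit:
step_arm(
  moves=[
    [-45,1,10,0,0,0.03,45],
    [-90,2,21,0,0,0.056,45],
    [-104,3,21,0,0,0.056,45],
    [-104,3,21,0,0,0.056,45],
    [-104,3,50,0,0,0.056,45],
    [-104,3,80,0,0,0.056,45],
    [-104,3,100,0,0,0.056,45],
    [-104,3,100,0,0,0.056,45],
  ],
)

```text
clock: 9.6
tcp_pos: [0.6005, -0.1437, 0.0479]
orientation: [-1.883, -2.508, 0.001]
contact_force: [-1.4, 0.4, 0.1]
grip_width: 0.0453
gripper_force: 0.0
```

Run:
```python
from h import *
o=r.get_obs();print(o['tcp_pos'],o['contact_force'])
f=grab('scene'); save(f,'kn.png',(335,160,425,240),7)
```

```text
[ 0.60052845 -0.14370868  0.04793339] [-1.39136755  0.4460939   0.12817057]
```

View pics/kn.png

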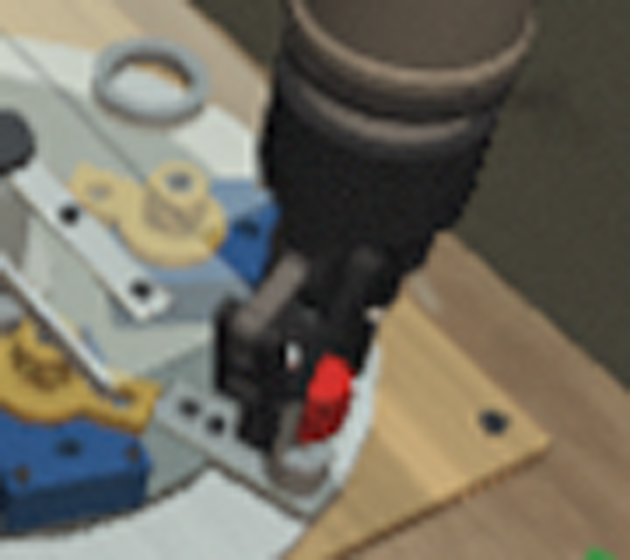

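The picture shows the red knob at crop (325,395), between the two fingers, with no contact. I'll close on it.

Emit:
step_arm(
  moves=[
    [-4,0,0,0,0,0,45],
    [-4,0,0,0,0,0,15],
    [-4,0,0,0,0,0,15],
    [-4,0,0,0,0,0,15],
    [-4,0,0,0,0,0,15],
    [-4,0,0,0,0,0,15],
  ],
  grip_force=60,
)

```text
clock: 10.25
tcp_pos: [0.6046, -0.1516, 0.0519]
orientation: [1.89, 2.507, 0.003]
contact_force: [0.2, 0.1, 6.3]
grip_width: 0.0225
gripper_force: 43.5
```

Run:
```python
from h import *
o=r.get_obs();print(o['tcp_pos'],o['contact_force'],o['grip_width'],o['gripper_force'],o['joints'].round(2)); Y=R.from_rotvec(o['orientation']).as_matrix()[:,1]; print('closing',np.degrees(np.arctan2(Y[1],Y[0])))
```

```text
[ 0.60463865 -0.15158755  0.05191885] [0.19295742 0.13732948 6.27266671] 0.022524065491797158 43.510204553604126 [-0.2   0.61  0.48  1.83 -0.38  0.79  0.75]
closing 15.97486785715998
```

Emit:
step_arm(
  moves=[
    [0,0,-2,0,0,0,15],
    [0,0,-4,0,0,0,15],
    [0,0,-6,0,0,0,15],
    [0,0,-6,0,0,0,15],
    [0,0,-6,0,0,0,15],
  ],
)

```text
clock: 10.75
tcp_pos: [0.603, -0.1518, 0.056]
orientation: [1.892, 2.508, -0.001]
contact_force: [2.9, -4.1, -9.1]
grip_width: 0.022
gripper_force: 60.2
```

Run:
```python
from h import *
o=r.get_obs();print(o['tcp_pos'],o['contact_force'],o['grip_width'],o['gripper_force'])
```

```text
[ 0.60300567 -0.15182256  0.05599837] [ 2.93306036 -4.07993338 -9.05347228] 0.02197834679354951 60.1672500371933
```

```bash
cat >> h.py <<'E'
C0=np.array([.5615,.0005])
def arc(ang_end,steps,c=C0,closing=True):
    """rows to swing the held knob to world angle ang_end (deg) about c"""
    o=r.get_obs(); R0=R.from_rotvec(o['orientation']); v=o['tcp_pos']-np.r_[c,o['tcp_pos'][2]]
    a0=np.degrees(np.arctan2(v[1],v[0])); d=(ang_end-a0+180)%360-180
    print('r',np.hypot(*v[:2]),'ang',a0,'delta',d)
    for k in range(1,steps+1):
        a=np.radians(d)*k/steps; w=R.from_rotvec([0,0,a])
        print((R0.inv().apply(w.apply(v)-v)*1000).round(1)[:2], round(-a,3))
E
python3 -c "
from h import *
arc(212.4,12)"
```

```text
r 0.15787615896281104 ang -74.75778150762233 delta -72.8422184923777
[  1.1 -16.7] 0.106
[  3.9 -33.2] 0.212
[  8.5 -49.2] 0.318
[ 14.8 -64.7] 0.424
[ 22.6 -79.5] 0.53
[ 32.  -93.3] 0.636
[  42.8 -106.1] 0.742
[  54.8 -117.7] 0.848
[  68.1 -127.9] 0.954
[  82.3 -136.7] 1.059
[  97.4 -143.9] 1.165
[ 113.2 -149.5] 1.271
```

Emit:
step_arm(
  moves=[
    [1.1,-16.7,0,0,0,0.106,15],
    [3.9,-33.2,0,0,0,0.212,15],
    [8.5,-49.2,0,0,0,0.318,15],
    [14.8,-64.7,0,0,0,0.424,15],
    [22.6,-79.5,0,0,0,0.53,15],
    [32,-93.3,0,0,0,0.636,15],
    [42.8,-106.1,0,0,0,0.742,15],
    [54.8,-117.7,0,0,0,0.848,15],
  ],
)

```text
clock: 11.55
tcp_pos: [0.4734, -0.1317, 0.0562]
orientation: [-2.76, -1.5, 0.002]
contact_force: [0.4, -3.6, -9.1]
grip_width: 0.0215
gripper_force: 60.3
```

```bash
python3 -c "
from h import *
o=r.get_obs();print(o['tcp_pos'],o['contact_force'],o['grip_width'],o['gripper_force'],o['joints'].round(2))
arc(212.4,5)"
```

```text
[ 0.47342533 -0.13169222  0.05620998] [ 0.36158506 -3.64768301 -9.11946608] 0.021499508019942843 60.3408282995224 [-0.44  0.48  0.74  2.15 -0.51  0.69  0.07]
r 0.1588456179074738 ang -123.67401949851086 delta -23.925980501489107
[  0.7 -13.2] 0.084
[  2.5 -26.4] 0.167
[  5.5 -39.3] 0.251
[  9.4 -52. ] 0.334
[ 14.5 -64.2] 0.418
```

Emit:
step_arm(
  moves=[
    [0.7,-13.2,0,0,0,0.084,15],
    [2.5,-26.4,0,0,0,0.167,15],
    [5.5,-39.3,0,0,0,0.251,15],
    [9.4,-52,0,0,0,0.334,15],
    [13,-62,0,0,0,0.4,15],
    [14,-63.5,0,0,0,0.41,15],
    [14,-63.5,0,0,0,0.41,15],
  ],
)

```text
clock: 12.25
tcp_pos: [0.4273, -0.085, 0.056]
orientation: [-3.004, -0.917, 0.004]
contact_force: [-1.9, -4.7, -9.0]
grip_width: 0.0217
gripper_force: 60.3
```

```bash
python3 -c "
from h import *
o=r.get_obs();print(o['tcp_pos'],o['contact_force'],o['grip_width'],o['gripper_force'],o['joints'].round(2))
arc(212.4,1)"
```

```text
[ 0.42730932 -0.0849991   0.05596321] [-1.9147098  -4.71392677 -8.95794321] 0.02166665466161092 60.292001366615295 [-0.67  0.45  0.89  2.27 -0.58  0.66 -0.33]
r 0.15911390718868765 ang -147.49689872772535 delta -0.10310127227467092
[ 0.  -0.3] 0.002
```

Emit:
step_arm(
  moves=[
    [0,0,3,0,0,0,15],
    [0,0,6,0,0,0,15],
    [0,0,8,0,0,0,15],
    [0,0,9,0,0,0,15],
    [0,0,9,0,0,0,15],
  ],
)

```text
clock: 12.75
tcp_pos: [0.4275, -0.0853, 0.0469]
orientation: [-3.004, -0.916, 0.004]
contact_force: [-4.0, -4.2, -8.4]
grip_width: 0.0216
gripper_force: 60.4
```

Emit:
step_arm(
  moves=[
    [0,0,2,0,0,0,15],
    [0,0,3,0,0,0,15],
    [0,0,3,0,0,0,45],
    [0,0,3,0,0,0,45],
    [0,0,3,0,0,0,45],
    [0,0,-30,0,0,0,45],
    [0,0,-75,0,0,0,45],
    [0,0,-110,0,0,0,45],
  ],
)

```text
clock: 13.55
tcp_pos: [0.4295, -0.0855, 0.1592]
orientation: [3.005, 0.916, 0.0]
contact_force: [0.7, 0.9, 1.2]
grip_width: 0.045
gripper_force: 0.0
```

Run:
```python
from h import *
o=r.get_obs();print(o['tcp_pos'],o['contact_force'])
f=grab('scene'); 
h=cv2.cvtColor(f['image'],cv2.COLOR_RGB2HSV); m=((h[...,0]<6)|(h[...,0]>174))&(h[...,1]>130)&(h[...,2]>70)
C=cloud(f); m&=(abs(C[...,0]-.56)<.22)&(abs(C[...,1])<.22)
n,l,s,c=cv2.connectedComponentsWithStats(m.astype(np.uint8)); i=1+np.argmax(s[1:,4]); print(c[i],s[i,4]); print('exp home',proj(f,(.4307,-.0825,.082)),'riding',proj(f,(.4307,-.0825,.092)))
save(f,'st1.png',(250,140,420,270),4.7)
```

```text
[ 0.42950228 -0.08547947  0.15916231] [0.73958367 0.85697306 1.21219328]
[311.0212766 230.0106383] 94
exp home [310.88027221 229.01077385] riding [311.09790702 226.56808755]
```

View pics/st1.png

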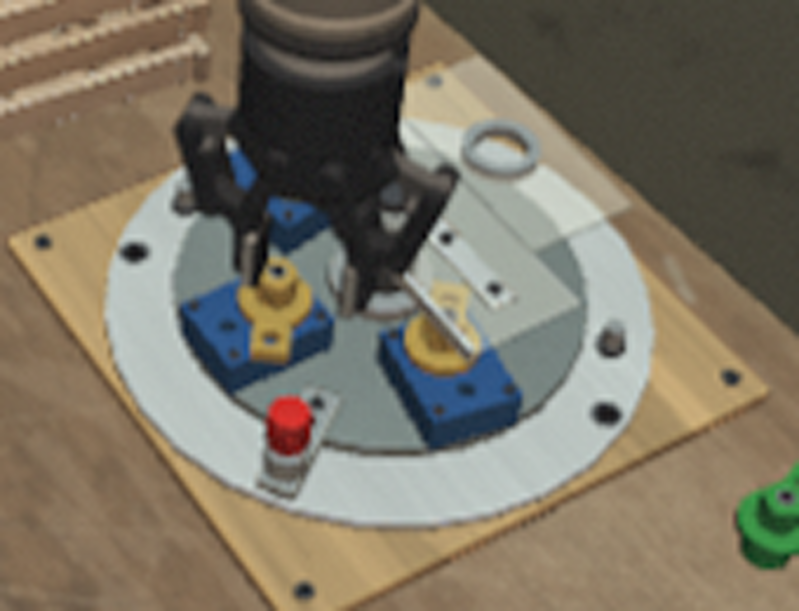

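The picture shows the knob home at stop 1, at crop (288,425). bush_1 is now at the front, with its hub at (277,272), ear hole at (270,340) and the free lock hole at (228,325).

```bash
cat >> h.py <<'E'
def dark(f,u,v,k=3):
    """centroid of the dark spot near pixel (u,v)"""
    g=cv2.cvtColor(f['image'],cv2.COLOR_RGB2GRAY).astype(float); u0,v0=int(round(u))-k,int(round(v))-k
    w=g[v0:v0+2*k+1,u0:u0+2*k+1]; t=np.median(w); W=np.clip(t-w-5,0,None); yy,xx=np.mgrid[v0:v0+2*k+1,u0:u0+2*k+1]
    return np.array([(W*xx).sum(),(W*yy).sum()])/W.sum() if W.sum()>0 else None
J=177.4
def pol(rad,ang,z=0): a=np.radians(ang); return np.array([C0[0]+rad*np.cos(a),C0[1]+rad*np.sin(a),z])
E
python3 - <<'E'
from h import *
f=grab('scene'); c=lambda u,v:(250+u/4.7-.4,140+v/4.7-.4)
bore,lock=pol(.078,J),pol(.110,J,.065); print('bore',bore,'lock',lock)
L=ray(f,*c(228,325),.065); H=ray(f,*c(277,272),.093); E=ray(f,*c(270,340),.073)
d=dark(f,*c(228,325)); e=dark(f,*c(270,340)); hh=dark(f,*c(277,270))
print('lock seen',L,ray(f,*d,.065),'exp px',proj(f,lock),d)
print('hub',H,ray(f,*hh,.093),'ear',E,ray(f,*e,.073))
for X in(E,ray(f,*e,.073)): v=X-bore; print(np.hypot(*v[:2]),np.degrees(np.arctan2(v[1],v[0])))
print(plan(bore+[0,0,.13],87.4), r.get_obs()['joints'].round(2))
E
```

```text
bore [0.4835803  0.00403831 0.        ] lock [0.45161324 0.00548993 0.065     ]
lock seen [0.45059711 0.00434911 0.065     ] [0.45009385 0.00390617 0.065     ] exp px [298.18472158 208.33279977] [298.04878049 208.92682927]
hub [0.48252859 0.00295036 0.093     ] [0.48334408 0.00933361 0.093     ] ear [ 0.46030343 -0.02360509  0.073     ] [ 0.45854101 -0.02551555  0.073     ]
0.03613821059340912 -130.09873568061903
0.03873495336322284 -130.27269192541178
(array([ 91.7, -45.1,  31.5]), array([-0.   , -0.008,  0.639])) [-0.95  0.25  1.18  2.19 -0.31  0.87 -0.56]
```

Emit:
step_arm(
  moves=[
    [0,0,0,0,0,0,45],
    [45,-22,5,0,0,0,45],
    [85,-42,15,0,0,0,45],
    [91.7,-45.1,31,0,0,0,45],
    [91.7,-45.1,60,0,0,0,45],
    [91.7,-45.1,85,0,0,0,45],
    [91.7,-45.1,100,0,0,0,45],
    [91.7,-45.1,102,0,0,0,45],
  ],
)

```text
clock: 14.45
tcp_pos: [0.4774, 0.003, 0.0525]
orientation: [-3.005, -0.915, 0.009]
contact_force: [-0.5, 0.3, 0.1]
grip_width: 0.0452
gripper_force: 0.0
```

Run:
```python
from h import *
o=r.get_obs();print(o['tcp_pos'],o['contact_force'],o['joints'].round(2)); Y=R.from_rotvec(o['orientation']).as_matrix()[:,1]; print(np.degrees(np.arctan2(Y[1],Y[0])), totool(pol(.078,J,.057)))
```

```text
[0.47740695 0.00301752 0.05251064] [-0.48583783  0.32101848  0.13332383] [-0.82  0.52  0.87  2.18 -0.62  0.71 -0.5 ]
-56.13820601175813 [ 5.66981353  2.58187822 -4.52699657]
```

Emit:
step_arm(
  moves=[
    [3,1,-3,0,0,0,45],
    [3,1,-3,0,0,0,45],
    [3,1,-3,0,0,0,45],
  ],
)

```text
clock: 14.75
tcp_pos: [0.4838, 0.0045, 0.059]
orientation: [3.005, 0.916, 0.002]
contact_force: [-0.4, -0.3, 0.3]
grip_width: 0.0451
gripper_force: 0.0
```

Run:
```python
from h import *
o=r.get_obs();print(o['tcp_pos'], totool(pol(.078,J,.057)))
```

```text
[0.48381316 0.00450584 0.05902667] [-0.45711984  0.25710448  2.0261156 ]
```

Emit:
step_arm(
  moves=[
    [0,0,2,0,0,0,15],
    [0,0,2,0,0,0,15],
    [0,0,2,0,0,0,15],
    [0,0,2,0,0,0,15],
    [0,0,2,0,0,0.13,15],
    [0,0,2,0,0,0.26,15],
    [0,0,2,0,0,0.39,15],
    [0,0,2,0,0,0.52,15],
  ],
  grip_force=30,
)

```text
clock: 15.55
tcp_pos: [0.4837, 0.0041, 0.0567]
orientation: [3.139, 0.104, 0.002]
contact_force: [0.5, -0.0, 2.3]
grip_width: 0.022
gripper_force: 29.6
```

Run:
```python
from h import *
o=r.get_obs();print(o['tcp_pos'],o['contact_force'],o['moment']); Y=R.from_rotvec(o['orientation']).as_matrix()[:,1]; print(np.degrees(np.arctan2(Y[1],Y[0])))
f=grab('scene'); b=pol(.078,J); 
for a in(170,177,185,190,195,200,205,210): 
    p=np.r_[b[:2]+.032*np.array([np.cos(np.radians(a)),np.sin(np.radians(a))]),.073]; q=proj(f,p); u,v=q.round().astype(int); print(a,q.round(1),f['image'][v,u],cloud(f)[v,u].round(3))
```

```text
[0.48371079 0.00406291 0.05670443] [ 0.53219399 -0.02500007  2.33705196] [-0.18658205 -0.03932172  0.02200566]
-86.1964320781873
170 [297.6 205.4] [ 44  84 135] [0.457 0.015 0.066]
177 [298.2 206.3] [ 40  82 137] [0.456 0.013 0.064]
185 [299.2 207.4] [154 137  95] [0.451 0.002 0.075]
190 [299.9 208. ] [167 140  72] [ 0.453 -0.     0.071]
195 [300.6 208.5] [124  94  45] [ 0.455 -0.003  0.068]
200 [301.4 209. ] [124  94  45] [ 0.455 -0.003  0.068]
205 [302.3 209.5] [123  95  46] [ 0.458 -0.003  0.067]
210 [303.2 209.8] [129 106  66] [ 0.455 -0.012  0.073]
```

Emit:
step_arm(
  moves=[
    [0,0,0,0,0,0.1,15],
    [0,0,0,0,0,0.2,15],
    [0,0,0,0,0,0.3,15],
    [0,0,0,0,0,0.39,15],
    [0,0,0,0,0,0.39,15],
    [0,0,0,0,0,0.39,15],
  ],
)

```text
clock: 16.2
tcp_pos: [0.4836, 0.0041, 0.0567]
orientation: [3.102, -0.497, 0.002]
contact_force: [-0.3, -0.8, 5.0]
grip_width: 0.0218
gripper_force: 29.9
```

```bash
cat >> h.py <<'E'
def earscan(f,b=None):
    """dark spot of the ear hole among brass, as point on z=.073; grid print around expected"""
    b=pol(.078,J) if b is None else b
    q=proj(f,pol(.110,J,.073)); hsv=cv2.cvtColor(f['image'],cv2.COLOR_RGB2HSV)
    m=((hsv[...,0]>14)&(hsv[...,0]<30)&(hsv[...,1]>90)).astype(np.uint8)
    C=cloud(f); m[(abs(C[...,0]-b[0])>.07)|(abs(C[...,1]-b[1])>.06)]=0
    print('exp',q.round(1),'dark',None if (d:=dark(f,*q,3)) is None else (d.round(2),ray(f,*d,.073).round(4)))
    u,v=q.round().astype(int); print(cv2.cvtColor(f['image'],cv2.COLOR_RGB2GRAY)[v-5:v+6,u-7:u+8]); 
    return m
E
python3 - <<'E'
from h import *
o=r.get_obs();print(o['tcp_pos'],o['contact_force']); Y=R.from_rotvec(o['orientation']).as_matrix()[:,1]; print(np.degrees(np.arctan2(Y[1],Y[0])))
f=grab('scene'); m=earscan(f); u,v=proj(f,pol(.110,J,.073)).round().astype(int); print(m[v-5:v+6,u-7:u+8])
E
```

```text
[0.48362267 0.00410484 0.05665814] [-0.30995757 -0.80703039  5.01740979]
-108.21334061502803
exp [298.3 206.4] dark (array([297.16, 205.64]), array([0.4506, 0.0094, 0.073 ]))
[[127 129 119 114 109  94  79  72  70 120 144 149 126  90  81]
 [122 108  93  88  79  75  74  71  92 141 149 147 128  93  84]
 [ 86  75  74  76  74  73  92 121 134 148 148 147 140 113  99]
 [ 56  71  71  92 100 122 135 148 151 150 147 147 147 138 114]
 [ 58  91 112 132 137 148 141 138 149 149 147 146 146 149 136]
 [ 71  96 135 150 152 131 108 109 113 137 149 147 146 147 148]
 [ 78  83 118 147 151 118  83  76  76 127 144 148 145 135 146]
 [ 64  73  86 121 147 141 113 102 120 139 134 131 120 105 114]
 [ 44  66  75  84 118 144 143 139 133 132 112  98  88  74  78]
 [ 35  52  75  76  84 126 135 122 104  98  88  83  82  73  75]
 [ 37  44  64  76  75  95 102  89  82  83  82  77  79  78  79]]
[[0 0 0 0 0 0 0 0 0 0 1 1 1 1 1]
 [0 0 0 0 0 0 0 0 0 1 1 1 1 1 1]
 [0 0 0 0 0 0 0 0 1 1 1 1 1 1 1]
 [0 0 0 0 0 0 1 1 1 1 1 1 1 1 1]
 [0 0 0 0 1 1 1 1 1 1 1 1 1 1 1]
 [0 0 1 1 1 1 1 1 1 1 1 1 1 1 1]
 [0 0 1 1 1 1 1 0 0 1 1 1 1 1 1]
 [0 0 1 1 1 1 1 0 1 1 1 1 1 1 1]
 [0 0 0 1 1 1 1 1 1 1 1 1 1 0 0]
 [0 0 0 0 1 1 1 1 1 1 1 0 0 0 0]
 [0 0 0 0 0 1 1 1 1 0 0 0 0 0 0]]
```

Emit:
step_arm(
  moves=[
    [0,0,0,0,0,0,40],
    [0,0,0,0,0,0,40],
    [0,0,0,0,0,0,40],
    [0,0,-25,0,0,0,40],
    [0,0,-60,0,0,-0.1,40],
    [0,0,-95,0,0,-0.2,40],
    [0,0,-100,0,0,-0.272,40],
    [0,0,-100,0,0,-0.272,40],
  ],
)

```text
clock: 17.05
tcp_pos: [0.4838, 0.0047, 0.1573]
orientation: [-3.139, 0.071, -0.003]
contact_force: [-0.3, 0.3, -0.3]
grip_width: 0.0396
gripper_force: 0.0
```

Run:
```python
from h import *
f=grab('scene'); m=earscan(f)
# orange heads
h=cv2.cvtColor(f['image'],cv2.COLOR_RGB2HSV); C=cloud(f)
mm=((h[...,0]>5)&(h[...,0]<15)&(h[...,1]>160)&(h[...,2]>90)&(abs(C[...,0]-.48)<.12)&(abs(C[...,1]+.336)<.04)).astype(np.uint8)
n,l,s,c=cv2.connectedComponentsWithStats(mm)
P=[(c[i],s[i,4]) for i in range(1,n) if s[i,4]>20]
for q,a in P: print(q.round(1),a,ray(f,*q,.055).round(4))
print('tip exp',proj(f,(.4287,-.3329,.055)))
o=r.get_obs(); print(o['tcp_pos'],o['joints'].round(2)); print(plan([.4287,-.3329,.09],-92.6))
```

```text
exp [298.3 206.4] dark (array([297.18, 205.66]), array([0.4506, 0.0093, 0.073 ]))
[[129 130 119 116 109  94  78  75  70 127 146 148 126  90  81]
 [120 107  94  88  80  72  75  72  77 140 149 147 131  95  86]
 [ 87  75  74  73  74  73  93 122 132 147 149 147 144 113  97]
 [ 56  70  74  91  97 124 136 147 152 150 147 146 150 137 115]
 [ 56  89 103 130 136 150 140 141 149 149 147 145 147 148 138]
 [ 70  95 130 148 151 130 106 109 112 136 148 146 146 148 149]
 [ 78  83 121 146 151 119  83  76  77 127 146 147 146 136 145]
 [ 64  76  86 120 145 141 113 102 120 141 134 132 121 105 114]
 [ 44  66  75  86 119 144 142 139 135 133 110  99  88  76  79]
 [ 36  53  76  77  84 126 135 121 104  99  87  83  83  71  76]
 [ 37  40  61  79  76  98 101  88  81  84  82  80  77  78  81]]
[409.  289.1] 79 [ 0.5357 -0.3394  0.055 ]
[397.1 295.7] 76 [ 0.4997 -0.3373  0.055 ]
[385.  302.5] 75 [ 0.4639 -0.3355  0.055 ]
[372.5 309.4] 78 [ 0.4278 -0.3334  0.055 ]
tip exp [372.63777478 309.03777994]
[0.48297455 0.00489306 0.15632365] [-1.11  0.49  1.28  2.1  -0.58  0.97 -1.13]
(array([-38.3, 340.1,  65.8]), array([-0.001, -0.   , -0.002]))
```

Emit:
step_arm(
  moves=[
    [-6,48,0,0,0,0,40],
    [-12,97,0,0,0,0,40],
    [-18,146,0,0,0,0,40],
    [-24,195,10,0,0,0,40],
    [-30,244,30,0,0,0,40],
    [-36,293,50,0,0,0,40],
    [-39,340,66,0,0,0,40],
    [-39,340,66,0,0,0,40],
  ],
)

```text
clock: 17.9
tcp_pos: [0.4234, -0.3397, 0.0882]
orientation: [3.138, -0.092, -0.006]
contact_force: [0.1, 0.7, 1.0]
grip_width: 0.0401
gripper_force: 0.0
```

Run:
```python
from h import *
o=r.get_obs(); print(o['tcp_pos'],o['joints'].round(2)); print(plan([.4281,-.3331,.025],-92.6))
```

```text
[ 0.42340051 -0.33965547  0.08820991] [-0.16  0.6   0.98  2.02 -0.65  0.87 -0.45]
(array([ 4.5, -7. , 63.2]), array([ 0.002,  0.004, -0.013]))
```

Emit:
step_arm(
  moves=[
    [0,0,0,0,0,0,40],
    [0,0,20,0,0,0,40],
    [0,0,20,0,0,0,40],
    [0,0,20,0,0,0,40],
    [0,0,20,0,0,0,40],
  ],
)

```text
clock: 18.4
tcp_pos: [0.4292, -0.3324, 0.0709]
orientation: [-3.141, 0.07, -0.001]
contact_force: [-0.2, -0.4, -0.6]
grip_width: 0.04
gripper_force: 0.0
```

Run:
```python
from h import *
o=r.get_obs(); print(o['tcp_pos']); print(plan([.4281,-.3331,.025],-92.6))
```

```text
[ 0.42918863 -0.33244335  0.07085847]
(array([-1.1,  0.7, 45.9]), array([-0.   , -0.001,  0.001]))
```

Emit:
step_arm(
  moves=[
    [-1,0.7,25,0,0,0,40],
    [-1,0.7,45,0,0,0,40],
    [-1,0.7,45,0,0,0,40],
    [-1,0.7,45,0,0,0,8],
    [-1,0.7,45,0,0,0,8],
    [-1,0.7,45,0,0,0,8],
    [-1,0.7,45,0,0,0,8],
    [-1,0.7,45,0,0,0,8],
  ],
  grip_force=60,
)

```text
clock: 19.2
tcp_pos: [0.4281, -0.3345, 0.0264]
orientation: [3.14, -0.073, 0.003]
contact_force: [-0.0, 1.6, 7.1]
grip_width: 0.013
gripper_force: 58.8
```

Run:
```python
from h import *
o=r.get_obs(); print(o['tcp_pos'],o['grip_width'],o['gripper_force'],o['contact_force'])
```

```text
[ 0.4281232  -0.33454006  0.02643153] 0.012965112003594802 58.756579756736755 [-0.03387675  1.58224879  7.11031426]
```

Emit:
step_arm(
  moves=[
    [0,0,-20,0,0,0,8],
    [0,0,-50,0,0,0,8],
    [0,0,-90,0,0,0,8],
    [0,0,-130,0,0,0,8],
    [5,-40,-135,0,0,0,8],
    [10,-88,-135,0,0,0,8],
    [12,-136,-135,0,0,0,8],
    [12,-184,-135,0,0,0,8],
  ],
)

```text
clock: 20.0
tcp_pos: [0.448, -0.1491, 0.1607]
orientation: [-3.14, 0.073, -0.002]
contact_force: [1.2, 0.1, -0.8]
grip_width: 0.0126
gripper_force: 58.7
```

Run:
```python
from h import *
o=r.get_obs(); print(o['tcp_pos'],o['grip_width'],o['gripper_force'],o['contact_force']); print(plan(pol(.110,J,.12),J-90-180))
```

```text
[ 0.4480456  -0.14912949  0.16066509] 0.012611224371407194 58.70114207267761 [ 1.17763739  0.10186465 -0.77814177]
(array([  -3.7, -154.6,   40.8]), array([-0.001, -0.001, -0.001]))
```

Emit:
step_arm(
  moves=[
    [-1,-40,0,0,0,0,8],
    [-2,-85,10,0,0,0,8],
    [-3,-125,20,0,0,0,8],
    [-4,-146,35,0,0,0,8],
    [-4,-146,40,0,0,0,8],
    [-4,-146,40,0,0,0,8],
    [-4,-146,40,0,0,0,8],
    [-4,-146,40,0,0,0,8],
  ],
)

```text
clock: 20.8
tcp_pos: [0.451, -0.0062, 0.1209]
orientation: [-3.14, 0.077, -0.002]
contact_force: [-1.2, -0.3, 0.1]
grip_width: 0.013
gripper_force: 58.7
```

Run:
```python
from h import *
o=r.get_obs(); print(o['tcp_pos'],o['grip_width']); print(plan(pol(.110,J,.10),J-90-180))
f=grab('scene')
# orange head seen vs expected if pin centred in tool
h=cv2.cvtColor(f['image'],cv2.COLOR_RGB2HSV); C=cloud(f)
mm=((h[...,0]>5)&(h[...,0]<15)&(h[...,1]>160)&(h[...,2]>90)&(abs(C[...,0]-.45)<.05)&(abs(C[...,1])<.05)).astype(np.uint8)
n,l,s,c=cv2.connectedComponentsWithStats(mm)
for i in range(1,n): print(c[i].round(1),s[i,4])
t=o['tcp_pos']; print('head low part exp',[proj(f,t+[0,0,d]).round(1) for d in(.0116,.02,.03)])
q=proj(f,t+[0,0,-.005]).round().astype(int); g=cv2.cvtColor(f['image'],cv2.COLOR_RGB2GRAY); print(q); print(g[q[1]-4:q[1]+9,q[0]-6:q[0]+7])
print('tip exp',proj(f,t+[0,0,-.0184]),'ear',proj(f,pol(.110,J,.073)))
```

```text
[ 0.45095848 -0.00616259  0.12094781] 0.0129854977191299
(array([  0.1, -11.7,  21. ]), array([-0.   , -0.001, -0.003]))
[300.1 191.4] 16
head low part exp [array([301.4, 194.1]), array([301.5, 191.9]), array([301.6, 189.2])]
[301 198]
[[128 128 132 103  77  86  86  87  73  93 123 134 139]
 [129 130 130 121  98  88  83  77  76 112 137 146 148]
 [129 129 130 134 106  87  88  84 106 134 144 150 121]
 [128 128 130 131 106  88  90  92 111 143 150 151  93]
 [129 129 129 131 109  90  88 100  95 119 144 153 125]
 [130 131 132 123  97  87  87 110 102  92 124 148 147]
 [129 122 109  96  79  84  87 116 114  84  94 116 128]
 [110  94  80  72  74  81  82 127 126  91  82  90  91]
 [ 77  75  75  72  80 123 130 143 132  94  83 106  85]
 [ 74  72  92 123 131 149 150 148 141 114  97 105  89]
 [101 121 137 149 153 151 148 148 147 139 116  96  86]
 [139 150 142 141 148 149 147 148 148 149 136 131 131]
 [153 130 109 110 114 139 148 146 147 149 149 151 149]]
tip exp [300.91731771 201.8702653 ] ear [298.28179939 206.38906839]
```

Emit:
step_arm(
  moves=[
    [0,-8,5,0,0,0,8],
    [0,-11.7,15,0,0,0,8],
    [0,-11.7,20,0,0,0,8],
    [0,-11.7,20,0,0,0,8],
    [0,-11.7,20,0,0,0,8],
  ],
)

```text
clock: 21.35
tcp_pos: [0.4509, 0.0066, 0.1001]
orientation: [3.14, -0.073, -0.001]
contact_force: [0.5, 0.5, 0.7]
grip_width: 0.0128
gripper_force: 58.7
```

Run:
```python
from h import *
o=r.get_obs(); print(o['tcp_pos'],o['contact_force']); print(plan(pol(.110,J,.085),J-90-180))
```

```text
[0.45092579 0.0065802  0.10009479] [0.49402235 0.49886306 0.71668648]
(array([ 0.7,  1.1, 15.1]), array([ 0.   ,  0.   , -0.001]))
```

Emit:
step_arm(
  moves=[
    [0.7,1.1,0,0,0,0,8],
    [0.7,1.1,5,0,0,0,8],
    [0.7,1.1,10,0,0,0,8],
    [0.7,1.1,14,0,0,0,8],
    [0.7,1.1,18,0,0,0,8],
    [0.7,1.1,18,0,0,0,8],
  ],
)

```text
clock: 21.95
tcp_pos: [0.4514, 0.0056, 0.0818]
orientation: [3.141, -0.073, -0.001]
contact_force: [0.4, -0.5, -1.5]
grip_width: 0.0131
gripper_force: 58.8
```

Emit:
step_arm(
  moves=[
    [0,0,5,0,0,0,8],
    [0,0,10,0,0,0,8],
    [0,0,15,0,0,0,8],
    [0,0,19,0,0,0,8],
    [0,0,21,0,0,0,8],
    [0,0,21,0,0,0,8],
  ],
)

```text
clock: 22.55
tcp_pos: [0.4518, 0.0055, 0.0614]
orientation: [-3.141, 0.073, 0.0]
contact_force: [-2.3, -1.6, 5.6]
grip_width: 0.013
gripper_force: 59.4
```

Emit:
step_arm(
  moves=[
    [0,0,0,0,0,0,35],
    [0,0,0,0,0,0,35],
    [0,0,0,0,0,0,35],
    [0,0,-20,0,0,0,40],
    [0,0,-50,0,0,0,45],
    [0,0,-80,0,0,0,45],
    [0,0,-80,0,0,0,45],
    [0,0,-80,0,0,0,45],
  ],
)

```text
clock: 23.35
tcp_pos: [0.452, 0.0065, 0.1414]
orientation: [-3.14, 0.071, -0.001]
contact_force: [-0.1, 0.5, -0.6]
grip_width: 0.0446
gripper_force: 0.0
```

Run:
```python
from h import *
o=r.get_obs(); print(o['tcp_pos'],o['joints'].round(2))
f=grab('scene')
h=cv2.cvtColor(f['image'],cv2.COLOR_RGB2HSV); C=cloud(f)
mm=((h[...,0]>5)&(h[...,0]<15)&(h[...,1]>160)&(h[...,2]>90)&(abs(C[...,0]-.45)<.05)&(abs(C[...,1])<.05)).astype(np.uint8)
n,l,s,c=cv2.connectedComponentsWithStats(mm)
for i in range(1,n): print(c[i].round(1),s[i,4])
print('exp head centre home',proj(f,pol(.110,J,.090)),'10 up',proj(f,pol(.110,J,.1)))
print(plan(pol(.151,212.4,.12),-57.6))
```

```text
[0.45204051 0.00648346 0.14144541] [-1.16  0.44  1.29  2.18 -0.55  0.91 -1.15]
[298.4 202.4] 54
exp head centre home [298.49150231 202.19031143] 10 up [298.6170755  199.67603416]
(array([-13.4,  87.5,  20.8]), array([-0.001,  0.   , -0.611]))
```

Emit:
step_arm(
  moves=[
    [-6,40,0,0,0,-0.13,45],
    [-13.4,87.5,5,0,0,-0.27,45],
    [-13.4,87.5,15,0,0,-0.4,45],
    [-13.4,87.5,21,0,0,-0.54,45],
    [-13.4,87.5,21,0,0,-0.611,45],
    [-13.4,87.5,21,0,0,-0.611,45],
    [-13.4,87.5,21,0,0,-0.611,45],
  ],
)

```text
clock: 24.1
tcp_pos: [0.4338, -0.081, 0.1198]
orientation: [-3.018, -0.872, 0.002]
contact_force: [0.3, 0.0, 0.5]
grip_width: 0.0453
gripper_force: 0.0
```

Run:
```python
from h import *
o=r.get_obs(); print(o['tcp_pos'],o['joints'].round(2))
print(plan(pol(.151,212.4,.046),-57.6))
```

```text
[ 0.43380358 -0.08102547  0.11978571] [-0.82  0.33  1.05  2.22 -0.41  0.8  -0.51]
(array([ 0.6, -0.4, 73.8]), array([-0.001,  0.001, -0.003]))
```

Emit:
step_arm(
  moves=[
    [0.6,-0.4,30,0,0,0,45],
    [0.6,-0.4,60,0,0,0,45],
    [0.6,-0.4,74,0,0,0,45],
    [0.6,-0.4,74,0,0,0,45],
    [0.6,-0.4,74,0,0,0,15],
    [0.6,-0.4,74,0,0,0,15],
    [0.6,-0.4,74,0,0,0,15],
    [0.6,-0.4,74,0,0,0,15],
  ],
  grip_force=60,
)

```text
clock: 24.9
tcp_pos: [0.435, -0.0805, 0.047]
orientation: [3.017, 0.875, 0.002]
contact_force: [-1.7, -1.1, 6.7]
grip_width: 0.0216
gripper_force: 58.9
```

Emit:
step_arm(
  moves=[
    [0,0,-3,0,0,0,15],
    [0,0,-6,0,0,0,15],
    [0,0,-9,0,0,0,15],
    [0,0,-12,0,0,0,15],
    [0,0,-15,0,0,0,15],
    [0,0,-15,0,0,0,15],
    [0,0,-15,0,0,0,15],
  ],
)

```text
clock: 25.6
tcp_pos: [0.4347, -0.0802, 0.0613]
orientation: [-3.017, -0.876, -0.0]
contact_force: [2.1, -0.3, -9.0]
grip_width: 0.0216
gripper_force: 59.1
```

Run:
```python
from h import *
o=r.get_obs(); print(o['tcp_pos'],o['grip_width'],o['gripper_force'],o['contact_force']); arc(132.4,13)
```

```text
[ 0.43466174 -0.08023307  0.06127606] 0.021594133437620528 59.06206727027893 [ 2.12500178 -0.29925117 -8.99001192]
r 0.1503521621976502 ang -147.52307952907617 delta -80.07692047092382
[  0.8 -16.1] 0.108
[  3.4 -32.1] 0.215
[  7.7 -47.7] 0.323
[ 13.6 -62.7] 0.43
[ 21.1 -77. ] 0.538
[ 30.  -90.5] 0.645
[  40.4 -102.8] 0.753
[  52.1 -114. ] 0.86
[  64.8 -123.9] 0.968
[  78.6 -132.4] 1.075
[  93.2 -139.3] 1.183
[ 108.4 -144.7] 1.29
[ 124.2 -148.3] 1.398
```

Emit:
step_arm(
  moves=[
    [0.8,-16.1,0,0,0,0.108,15],
    [3.4,-32.1,0,0,0,0.215,15],
    [7.7,-47.7,0,0,0,0.323,15],
    [13.6,-62.7,0,0,0,0.43,15],
    [21.1,-77,0,0,0,0.538,15],
    [30,-90.5,0,0,0,0.645,15],
    [40.4,-102.8,0,0,0,0.753,15],
    [52.1,-114,0,0,0,0.86,15],
  ],
)

```text
clock: 26.4
tcp_pos: [0.4175, 0.0441, 0.0612]
orientation: [3.106, -0.469, 0.0]
contact_force: [2.8, -2.7, -9.2]
grip_width: 0.0214
gripper_force: 59.4
```

Run:
```python
from h import *
o=r.get_obs(); print(o['tcp_pos'],o['grip_width'],o['gripper_force'],o['contact_force'],o['joints'].round(2)); arc(132.45,5)
```

```text
[0.41751743 0.04412479 0.06124695] 0.02144672197134723 59.44976985454559 [ 2.82666651 -2.72442773 -9.24328953] [-1.15  0.56  1.17  2.31 -0.8   0.76 -1.28]
r 0.1504463477170364 ang 163.1438932971708 delta -30.693893297170803
[  0.8 -16.1] 0.107
[  3.3 -32. ] 0.214
[  7.4 -47.6] 0.321
[ 13.3 -62.6] 0.429
[ 20.6 -76.9] 0.536
```

Emit:
step_arm(
  moves=[
    [0.8,-16.1,0,0,0,0.107,15],
    [3.3,-32,0,0,0,0.214,15],
    [7.4,-47.6,0,0,0,0.321,15],
    [13.3,-62.6,0,0,0,0.429,15],
    [19,-74,0,0,0,0.51,15],
    [20.2,-76.2,0,0,0,0.53,15],
    [20.2,-76.2,0,0,0,0.53,15],
    [20.2,-76.2,0,0,0,0.53,15],
  ],
)

```text
clock: 27.2
tcp_pos: [0.4589, 0.1102, 0.0612]
orientation: [2.878, -1.259, 0.0]
contact_force: [2.3, -3.0, -8.6]
grip_width: 0.0213
gripper_force: 59.5
```

Run:
```python
from h import *
o=r.get_obs(); print(o['tcp_pos'],o['grip_width'],o['gripper_force'],o['contact_force'],o['joints'].round(2)); arc(132.47,1)
```

```text
[0.45894283 0.11021527 0.0612087 ] 0.021303098945028076 59.45448338985443 [ 2.27353525 -3.01303423 -8.55172653] [-1.26  0.75  1.25  2.2  -0.95  0.92 -1.81]
r 0.15018460343649948 ang 133.06864507835195 delta -0.5986450783519501
[-0.  -1.6] 0.01
```

Emit:
step_arm(
  moves=[
    [0,-1.6,0,0,0,0.01,15],
    [0,-1.6,0,0,0,0.01,15],
    [0,-1.6,3,0,0,0.01,15],
    [0,-1.6,6,0,0,0.01,15],
    [0,-1.6,8,0,0,0.01,15],
    [0,-1.6,9,0,0,0.01,15],
    [0,-1.6,9,0,0,0.01,15],
  ],
)

```text
clock: 27.9
tcp_pos: [0.4602, 0.1114, 0.0522]
orientation: [2.871, -1.275, 0.0]
contact_force: [1.6, -4.2, -7.8]
grip_width: 0.0217
gripper_force: 59.5
```

Run:
```python
from h import *
o=r.get_obs(); print(o['tcp_pos'],o['contact_force']); arc(132.47,1)
```

```text
[0.46020501 0.11138439 0.05222752] [ 1.56336134 -4.21646189 -7.80709673]
r 0.15018662746763972 ang 132.41229094784424 delta 0.057709052155757945
[0.  0.2] -0.001
```

Emit:
step_arm(
  moves=[
    [0,0,2,0,0,0,15],
    [0,0,4,0,0,0,15],
    [0,0,4,0,0,0,45],
    [0,0,4,0,0,0,45],
    [0,0,4,0,0,0,45],
    [0,0,-30,0,0,0,45],
    [0,0,-75,0,0,0,45],
    [0,0,-105,0,0,0,45],
  ],
)

```text
clock: 28.7
tcp_pos: [0.4609, 0.1118, 0.1593]
orientation: [2.871, -1.274, 0.002]
contact_force: [0.5, 1.4, -0.4]
grip_width: 0.0448
gripper_force: 0.0
```

Run:
```python
from h import *
o=r.get_obs();print(o['tcp_pos'],o['joints'].round(2))
f=grab('scene'); C=cloud(f); h=cv2.cvtColor(f['image'],cv2.COLOR_RGB2HSV)
k=pol(.155,132.45); print('exp home',proj(f,k+[0,0,.082]),'riding',proj(f,k+[0,0,.092]))
m=((h[...,0]<6)|(h[...,0]>174))&(h[...,1]>130)&(h[...,2]>70)&(abs(C[...,0]-k[0])<.06)&(abs(C[...,1]-k[1])<.06)
n,l,s,c=cv2.connectedComponentsWithStats(m.astype(np.uint8)); print([(c[i],s[i,4]) for i in range(1,n)])
save(f,'st2.png',(250,140,420,270),4.7)
```

```text
[0.46087303 0.11179984 0.15934553] [-1.4   0.62  1.44  2.12 -0.72  1.06 -1.99]
exp home [278.34125057 179.22951867] riding [278.33309024 176.7131323 ]
[(array([278.24358974, 179.75641026]), np.int32(78))]
```

View pics/st2.png

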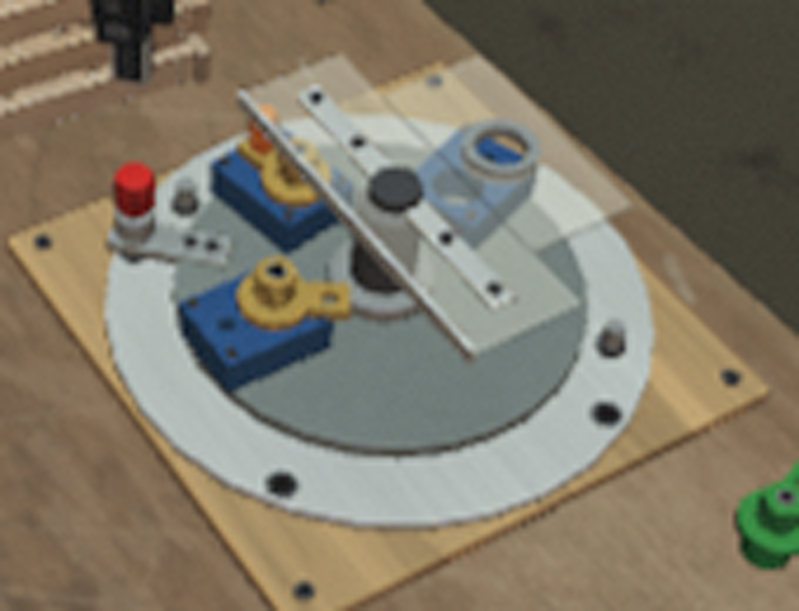

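The picture shows the knob home at stop 2, at crop (133,190). bush_1 with its orange pin is at (265,135). bush_2 is now in front, with its hub at (277,270), ear hole at (330,297) and lock hole at (226,325).

Run:
```python
from h import *
f=grab('scene'); c=lambda u,v:(250+u/4.7-.4,140+v/4.7-.4)
b=pol(.078,J)
for p in(c(331,298),dark(f,*c(331,298),2)):
    E=ray(f,*p,.073); v=E-b; print(p,E.round(4),np.hypot(*v[:2]),np.degrees(np.arctan2(v[1],v[0])))
d=dark(f,*c(226,325)); print('lock',ray(f,*d,.065))
for a in(-50,-53,-56,-60,-65,-70): 
    p=np.r_[b[:2]+.032*np.array([np.cos(np.radians(a)),np.sin(np.radians(a))]),.073]; q=proj(f,p); u,v=q.round().astype(int); print(a,q.round(1),f['image'][v,u])
o=r.get_obs(); Y=R.from_rotvec(o['orientation']).as_matrix()[:,1]; print('closing',np.degrees(np.arctan2(Y[1],Y[0]))); print(totool(b+[0,0,.058]))
```

```text
(320.02553191489363, 203.00425531914894) [ 0.5087 -0.0162  0.073 ] 0.03223856513147304 -38.84377186528343
[319.81456954 202.60927152] [ 0.5091 -0.0147  0.073 ] 0.03162372126414553 -36.3258833406078
lock [0.45017148 0.00519315 0.065     ]
-50 [319.6 204.7] [160 139  78]
-53 [319.4 205.1] [156 135  76]
-56 [319.2 205.5] [134 106  55]
-60 [318.9 206.1] [134 106  55]
-65 [318.5 206.7] [74 65 64]
-70 [317.9 207.4] [74 65 64]
closing -137.82160661270228
[ 94.13189517  58.13093322 102.56449715]
```

Emit:
step_arm(
  moves=[
    [24,15,0,0,0,-0.145,45],
    [48,30,0,0,0,-0.29,45],
    [72,45,0,0,0,-0.435,45],
    [94,58,0,0,0,-0.58,45],
    [94,58,5,0,0,-0.725,45],
    [94,58,10,0,0,-0.87,45],
    [94,58,15,0,0,-1.015,45],
    [94,58,20,0,0,-1.16,45],
  ],
)

```text
clock: 29.6
tcp_pos: [0.4799, 0.0038, 0.1367]
orientation: [-3.097, -0.517, 0.001]
contact_force: [0.0, 0.0, 0.0]
grip_width: 0.0448
gripper_force: 0.0
```

Emit:
step_arm(
  moves=[
    [0,0,3,0,0,-0.145,45],
    [0,0,6,0,0,-0.29,45],
    [0,0,9,0,0,-0.435,45],
    [0,0,12,0,0,-0.58,45],
    [0,0,15,0,0,-0.725,45],
    [0,0,18,0,0,-0.87,45],
    [0,0,21,0,0,-1.015,45],
    [0,0,24,0,0,-1.16,45],
  ],
)

```text
clock: 30.4
tcp_pos: [0.4798, 0.0037, 0.1127]
orientation: [-2.307, -2.13, 0.001]
contact_force: [-0.1, 0.8, 0.5]
grip_width: 0.045
gripper_force: 0.0
```

Emit:
step_arm(
  moves=[
    [0,0,0,0,0,-0.12,45],
    [0,0,0,0,0,-0.22,45],
    [0,0,0,0,0,-0.22,45],
    [0,0,0,0,0,-0.22,45],
  ],
)

```text
clock: 30.8
tcp_pos: [0.48, 0.0035, 0.113]
orientation: [-2.07, -2.362, 0.0]
contact_force: [-0.4, 0.1, 0.4]
grip_width: 0.0451
gripper_force: 0.0
```

Run:
```python
from h import *
o=r.get_obs(); Y=R.from_rotvec(o['orientation']).as_matrix()[:,1]; print(o['tcp_pos'],o['joints'].round(2),'closing',np.degrees(np.arctan2(Y[1],Y[0]))); print(totool(pol(.078,J,.058)),plan(pol(.078,J,.058),7.8))
```

```text
[0.480001   0.00345965 0.11300981] [-0.66  0.32  0.63  2.13 -0.27  0.78  0.27] closing 7.520076646122592
[ 0.07187687  3.6633651  55.00726763] (array([ 0.1,  3.7, 55. ]), array([-0.001, -0.001, -0.005]))
```

Emit:
step_arm(
  moves=[
    [0,3.7,0,0,0,0,40],
    [0,3.7,20,0,0,0,40],
    [0,3.7,40,0,0,0,40],
    [0,3.7,54,0,0,0,40],
    [0,3.7,54,0,0,0,40],
    [0,3.7,55,0,0,0,15],
    [0,3.7,55,0,0,0,15],
    [0,3.7,55,0,0,0,15],
  ],
  grip_force=30,
)

```text
clock: 31.6
tcp_pos: [0.4837, 0.0037, 0.0587]
orientation: [-2.068, -2.364, 0.0]
contact_force: [-2.3, -1.2, 1.8]
grip_width: 0.0214
gripper_force: 29.4
```

Emit:
step_arm(
  moves=[
    [0,0,0,0,0,0,15],
    [0,0,0,0,0,0,15],
  ],
)

```text
clock: 31.8
tcp_pos: [0.4837, 0.0037, 0.0586]
orientation: [-2.068, -2.365, 0.0]
contact_force: [-4.7, -0.8, 4.9]
grip_width: 0.0215
gripper_force: 29.8
```

Run:
```python
from h import *
o=r.get_obs(); print(o['tcp_pos'],o['contact_force'],o['grip_width'],o['gripper_force'],totool(pol(.078,J,.058)))
```

```text
[0.48372375 0.00370545 0.05860327] [-4.73798127 -0.84035591  4.87813125] 0.02154756098212017 29.837242662906647 [ 0.34880805 -0.09760439  0.60342777]
```

Emit:
step_arm(
  moves=[
    [0,-0.7,0,0,0,0.14,15],
    [0,-0.7,0,0,0,0.28,15],
    [0,-0.7,0,0,0,0.42,15],
    [0,-0.7,0,0,0,0.56,15],
    [0,-0.7,0,0,0,0.7,15],
    [0,-0.7,0,0,0,0.84,15],
    [0,-0.7,0,0,0,0.98,15],
    [0,-0.7,0,0,0,1.12,15],
  ],
)

```text
clock: 32.6
tcp_pos: [0.4832, 0.0046, 0.0586]
orientation: [-3.009, -0.898, -0.0]
contact_force: [-4.0, 1.5, 6.5]
grip_width: 0.0219
gripper_force: 30.0
```

Emit:
step_arm(
  moves=[
    [0,0,0,0,0,0.14,15],
    [0,0,0,0,0,0.28,15],
    [0,0,0,0,0,0.42,15],
    [0,0,0,0,0,0.56,15],
    [0,0,0,0,0,0.7,15],
    [0,0,0,0,0,0.84,15],
    [0,0,0,0,0,0.98,15],
    [0,0,0,0,0,1.12,15],
  ],
)

```text
clock: 33.4
tcp_pos: [0.4832, 0.005, 0.0586]
orientation: [-3.026, 0.836, 0.002]
contact_force: [-4.4, 3.8, 8.2]
grip_width: 0.0215
gripper_force: 30.2
```

Run:
```python
from h import *
o=r.get_obs(); Y=R.from_rotvec(o['orientation']).as_matrix()[:,1]; print(o['tcp_pos'],o['contact_force'],o['grip_width'],o['joints'].round(2),'closing',np.degrees(np.arctan2(Y[1],Y[0])))
f=grab('scene'); b=pol(.078,J); g=cv2.cvtColor(f['image'],cv2.COLOR_RGB2GRAY)
for a in range(180,225,4): 
    p=np.r_[b[:2]+.032*np.array([np.cos(np.radians(a)),np.sin(np.radians(a))]),.073]; q=proj(f,p)+[-.2,.55]; print(a,q.round(1),cv2.getRectSubPix(g,(1,1),tuple(map(float,q)))[0,0])
```

```text
[0.48317857 0.00502487 0.05863457] [-4.44315637  3.75029417  8.23345395] 0.021504898445910955 [-0.98  0.69  1.15  2.17 -0.87  0.86 -1.38] closing -120.88063724965427
180 [298.4 207.3] 145
184 [298.9 207.8] 133
188 [299.4 208.3] 115
192 [300.  208.7] 95
196 [300.6 209.2] 89
200 [301.2 209.6] 102
204 [301.9 209.9] 122
208 [302.7 210.2] 137
212 [303.4 210.5] 129
216 [304.2 210.8] 105
220 [305. 211.] 81
224 [305.8 211.2] 77
```

Emit:
step_arm(
  moves=[
    [0,0,0,0,0,0.1,15],
    [0,0,0,0,0,0.2,15],
    [0,0,0,0,0,0.31,15],
    [0,0,0,0,0,0.31,15],
    [0,0,0,0,0,0.31,15],
  ],
)

```text
clock: 33.95
tcp_pos: [0.483, 0.0046, 0.0585]
orientation: [-2.865, 1.286, 0.003]
contact_force: [-5.4, 3.4, 7.5]
grip_width: 0.0217
gripper_force: 30.2
```

Emit:
step_arm(
  moves=[
    [0,0,0,0,0,0,40],
    [0,0,0,0,0,0,40],
    [0,0,0,0,0,0,40],
    [0,0,-25,0,0,0,40],
    [0,0,-60,0,0,-0.13,40],
    [0,0,-95,0,0,-0.26,40],
    [0,0,-100,0,0,-0.39,40],
    [0,0,-100,0,0,-0.52,40],
  ],
)

```text
clock: 34.75
tcp_pos: [0.4847, 0.0037, 0.1597]
orientation: [-3.101, 0.5, -0.005]
contact_force: [0.3, 0.2, -0.2]
grip_width: 0.0398
gripper_force: 0.0
```

Emit:
step_arm(
  moves=[
    [0,0,0,0,0,-0.13,40],
    [0,0,0,0,0,-0.28,40],
    [0,0,0,0,0,-0.28,40],
    [0,0,0,0,0,-0.28,40],
  ],
)

```text
clock: 35.15
tcp_pos: [0.4835, 0.0038, 0.1584]
orientation: [-3.14, 0.077, -0.001]
contact_force: [-0.6, -0.1, 0.3]
grip_width: 0.04
gripper_force: 0.0
```

Run:
```python
from h import *
o=r.get_obs(); Y=R.from_rotvec(o['orientation']).as_matrix()[:,1]; print(o['tcp_pos'],o['joints'].round(2),'closing',np.degrees(np.arctan2(Y[1],Y[0])))
f=grab('scene'); earscan(f)
b=pol(.078,J); g=cv2.cvtColor(f['image'],cv2.COLOR_RGB2GRAY)
for a in range(162,194,4): 
    p=np.r_[b[:2]+.032*np.array([np.cos(np.radians(a)),np.sin(np.radians(a))]),.073]; q=proj(f,p)+[-.2,.55]; print(a,q.round(1),cv2.getRectSubPix(g,(1,1),tuple(map(float,q)))[0,0])
print(plan([.4641,-.3352,.09],-92.6))
```

```text
[0.48347844 0.0038093  0.15839532] [-1.1   0.47  1.26  2.1  -0.55  0.97 -1.16] closing -92.81331868715213
exp [298.3 206.4] dark (array([297.34, 205.63]), array([0.451 , 0.0092, 0.073 ]))
[[132 133 129 121 109  94  78  74  73  93 137 147 137 105  83]
 [125 119 105  91  79  73  73  73  90 114 142 148 148 118  87]
 [ 88  89  79  72  74  73  92 122 135 141 145 146 147 121  98]
 [ 56  64  73  71  91 121 137 149 153 150 148 148 147 136 115]
 [ 56  65  94 124 135 148 140 133 141 147 149 145 146 148 137]
 [ 71  75 106 143 153 141 111 103 107 117 142 147 147 147 149]
 [ 78  77  88 127 148 136  94  77  79  98 135 147 147 138 135]
 [ 64  76  73  99 141 146 121 105 112 131 144 136 121 104 102]
 [ 48  68  77  81 111 143 146 141 143 136 120 106  89  80  82]
 [ 37  55  73  79  78 115 137 136 123 106  88  81  85  82  76]
 [ 38  40  64  78  78  84 103 102  89  83  83  79  79  78  77]]
162 [296.8 204.8] 140
166 [297.1 205.3] 130
170 [297.4 205.9] 110
174 [297.7 206.5] 94
178 [298.1 207. ] 78
182 [298.6 207.5] 95
186 [299.1 208. ] 115
190 [299.7 208.5] 132
(array([ -2.8, 339.4,  68.2]), array([-0.   , -0.   , -0.003]))
```

Emit:
step_arm(
  moves=[
    [0,48,0,0,0,0,40],
    [-1,97,0,0,0,0,40],
    [-1,146,0,0,0,0,40],
    [-2,195,10,0,0,0,40],
    [-2,244,30,0,0,0,40],
    [-3,293,50,0,0,0,40],
    [-3,340,66,0,0,0,40],
    [-3,340,85,0,0,0,40],
  ],
)

```text
clock: 36.0
tcp_pos: [0.4628, -0.3438, 0.0734]
orientation: [3.135, -0.088, 0.001]
contact_force: [-0.7, 0.8, 0.2]
grip_width: 0.0398
gripper_force: 0.0
```

Emit:
step_arm(
  moves=[
    [0,0,0,0,0,0,40],
    [0,0,0,0,0,0,40],
    [0,0,0,0,0,0,40],
  ],
)

```text
clock: 36.3
tcp_pos: [0.4659, -0.3348, 0.0738]
orientation: [-3.141, 0.069, -0.001]
contact_force: [-0.1, 0.1, 0.8]
grip_width: 0.04
gripper_force: 0.0
```

Run:
```python
from h import *
o=r.get_obs(); print(o['tcp_pos']); print(plan([.4639,-.3358,.025],-92.6))
```

```text
[ 0.46585281 -0.33483357  0.07382809]
(array([-1.9,  1.1, 48.8]), array([-0.   , -0.   ,  0.001]))
```

Emit:
step_arm(
  moves=[
    [-1.9,1.1,25,0,0,0,40],
    [-1.9,1.1,48,0,0,0,40],
    [-1.9,1.1,48,0,0,0,40],
    [-1.9,1.1,48,0,0,0,8],
    [-1.9,1.1,48,0,0,0,8],
    [-1.9,1.1,48,0,0,0,8],
    [-1.9,1.1,48,0,0,0,8],
    [-1.9,1.1,48,0,0,0,8],
  ],
  grip_force=60,
)

```text
clock: 37.1
tcp_pos: [0.4641, -0.337, 0.0267]
orientation: [3.141, -0.071, 0.004]
contact_force: [0.3, 2.6, 7.0]
grip_width: 0.0132
gripper_force: 58.8
```

Emit:
step_arm(
  moves=[
    [0,0,-20,0,0,0,8],
    [0,0,-50,0,0,0,8],
    [0,0,-90,0,0,0,8],
    [0,0,-130,0,0,0,8],
    [0,-40,-135,0,0,0,8],
    [0,-88,-135,0,0,0,8],
    [0,-136,-135,0,0,0,8],
    [0,-184,-135,0,0,0,8],
  ],
)

```text
clock: 37.9
tcp_pos: [0.4713, -0.1514, 0.1608]
orientation: [-3.14, 0.072, -0.002]
contact_force: [2.2, 0.4, 0.2]
grip_width: 0.0128
gripper_force: 58.6
```

Run:
```python
from h import *
o=r.get_obs(); print(o['tcp_pos'],o['grip_width'],o['gripper_force'],o['contact_force']); print(plan(pol(.110,J,.12),J-90-180))
```

```text
[ 0.47125214 -0.15144968  0.16076403] 0.012778938119316179 58.62025558948517 [2.17022386 0.36114076 0.17557657]
(array([ -26.9, -155.8,   40.8]), array([-0.001, -0.001, -0.001]))
```

Emit:
step_arm(
  moves=[
    [-7,-40,0,0,0,0,8],
    [-14,-85,10,0,0,0,8],
    [-22,-130,20,0,0,0,8],
    [-27,-157,35,0,0,0,8],
    [-27,-157,50,0,0,0,8],
    [-27,-157,58,0,0,0,8],
    [-27,-157,58,0,0,0,8],
    [-27,-157,58,0,0,0,8],
  ],
)

```text
clock: 38.7
tcp_pos: [0.4519, 0.004, 0.1029]
orientation: [-3.141, 0.074, -0.001]
contact_force: [-0.3, -0.9, 0.4]
grip_width: 0.0129
gripper_force: 58.6
```

Run:
```python
from h import *
o=r.get_obs(); print(o['tcp_pos'],o['grip_width'],o['gripper_force'],o['contact_force']); print(plan(pol(.110,J,.0818),J-90-180))
f=grab('scene'); t=o['tcp_pos']; g=cv2.cvtColor(f['image'],cv2.COLOR_RGB2GRAY)
h=cv2.cvtColor(f['image'],cv2.COLOR_RGB2HSV); C=cloud(f)
mm=((h[...,0]>5)&(h[...,0]<15)&(h[...,1]>160)&(h[...,2]>90)&(abs(C[...,0]-.45)<.05)&(abs(C[...,1])<.05)).astype(np.uint8)
n,l,s,c=cv2.connectedComponentsWithStats(mm); print([(c[i].round(1),s[i,4]) for i in range(1,n)],'exp',proj(f,t+[0,0,.02]).round(1))
q=proj(f,t+[0,0,0]).round().astype(int); print(q,'tip exp',proj(f,t+[0,0,-.0184])); print(g[q[1]-2:q[1]+8,q[0]-6:q[0]+7])
```

```text
[0.45185592 0.0039806  0.10287409] 0.012882105450311 58.643168807029724 [-0.26615251 -0.94246454  0.3595287 ]
(array([-0.3, -1.5, 21.1]), array([-0.   , -0.001, -0.002]))
[(array([297. , 189.5]), np.int32(2)), (array([298.6, 196. ]), np.int32(10))] exp [299.3 194.1]
[299 199] tip exp [298.81217486 203.88182726]
[[131 127 121 118  98  84  80  82  80 119 136 132 143]
 [132 130 131 134 105  88  83  83  93 110 139 119 139]
 [131 131 132 135 103  88  83  76 107 130 146 107 110]
 [132 134 133 126  94  86  88  79 127 147 136 101  85]
 [129 120 111  95  78  87  85  84 136 148 139 105  82]
 [106  92  79  74  73  86  90 109 140 148 150 121  86]
 [ 81  74  75  73  93  82 103 135 148 147 149 121  96]
 [ 73  71  94 122 139 130 136 149 150 148 149 136 117]
 [ 92 122 136 149 141 134 142 148 149 146 146 148 138]
 [106 145 153 140 111 104 108 118 141 148 147 149 149]]
```

Emit:
step_arm(
  moves=[
    [-0.3,-1.5,0,0,0,0,8],
    [-0.3,-1.5,3,0,0,0,8],
    [-0.3,-1.5,8,0,0,0,8],
    [-0.3,-1.5,13,0,0,0,8],
    [-0.3,-1.5,17,0,0,0,8],
    [-0.3,-1.5,21,0,0,0,8],
    [-0.3,-1.5,21,0,0,0,8],
  ],
)

```text
clock: 39.45
tcp_pos: [0.4508, 0.0062, 0.0807]
orientation: [3.14, -0.072, -0.001]
contact_force: [-0.5, -0.7, -0.9]
grip_width: 0.0131
gripper_force: 58.7
```

Emit:
step_arm(
  moves=[
    [0.5,0.5,5,0,0,0,8],
    [0.5,0.5,10,0,0,0,8],
    [0.5,0.5,15,0,0,0,8],
    [0.5,0.5,19,0,0,0,8],
    [0.5,0.5,20,0,0,0,8],
    [0.5,0.5,20,0,0,0,8],
  ],
)

```text
clock: 40.05
tcp_pos: [0.452, 0.0056, 0.0615]
orientation: [-3.141, 0.072, -0.0]
contact_force: [-1.5, -3.4, 8.3]
grip_width: 0.0127
gripper_force: 59.6
```

Fully home, at the same height as the first pin and with contact. I'll release, retreat and check.

Emit:
step_arm(
  moves=[
    [0,0,0,0,0,0,35],
    [0,0,0,0,0,0,35],
    [0,0,0,0,0,0,35],
    [0,0,-20,0,0,0,40],
    [0,0,-50,0,0,0,45],
    [0,0,-90,0,0,0,45],
    [0,40,-110,0,0,0,45],
    [0,85,-110,0,0,0,45],
  ],
)

```text
clock: 40.85
tcp_pos: [0.4503, -0.0774, 0.1733]
orientation: [-3.14, 0.059, -0.006]
contact_force: [1.0, -0.0, -0.5]
grip_width: 0.0447
gripper_force: 0.0
```

Emit:
step_arm(
  moves=[
    [0,45,0,0,0,0,45],
    [0,90,0,0,0,0,45],
    [0,130,0,0,0,0,45],
    [0,130,0,0,0,0,45],
    [0,130,0,0,0,0,45],
  ],
)

```text
clock: 41.35
tcp_pos: [0.4414, -0.2095, 0.1711]
orientation: [-3.14, 0.076, 0.0]
contact_force: [0.5, 0.1, 0.1]
grip_width: 0.0449
gripper_force: 0.0
```

Run:
```python
from h import *
f=grab('scene'); g=grab('top'); C=cloud(f); h=cv2.cvtColor(f['image'],cv2.COLOR_RGB2HSV)
def bl(m,mn=10):
    n,l,s,c=cv2.connectedComponentsWithStats(m.astype(np.uint8)); return [(c[i].round(1),s[i,4]) for i in range(1,n) if s[i,4]>=mn]
near=(abs(C[...,0]-.53)<.2)&(abs(C[...,1]-.03)<.2)
print('pins',bl((h[...,0]>5)&(h[...,0]<15)&(h[...,1]>140)&(h[...,2]>90)&near))
print('exp pin2',proj(f,pol(.110,J,.090)),'exp pin1',proj(f,pol(.110,J-80,.090)))
print('knob',bl(((h[...,0]<6)|(h[...,0]>174))&(h[...,1]>130)&(h[...,2]>70)&near),'exp',proj(f,pol(.155,132.45,.082)))
m=(C[...,2]>.028)&(C[...,2]<.05)&(abs(C[...,0]-.415)<.06)&(abs(C[...,1]-.395)<.06); print('block',m.sum(),C[m].mean(0).round(3))
o=r.get_obs(); print(o['tcp_pos'],o['clock'],o['contact_force'])
save(f,'fin.png',(160,90,420,285),3)
```

```text
pins [(array([304.7, 169.5]), np.int32(19)), (array([298.4, 202.3]), np.int32(54))]
exp pin2 [298.49150231 202.19031143] exp pin1 [305.6850221  166.51318013]
knob [(array([278.2, 179.8]), np.int32(80))] exp [278.34125057 179.22951867]
block 84 [0.434 0.378 0.041]
[ 0.44214138 -0.20728261  0.17091244] 41.45 [0.5362135  0.4589212  0.14049557]
```

View pics/fin.png

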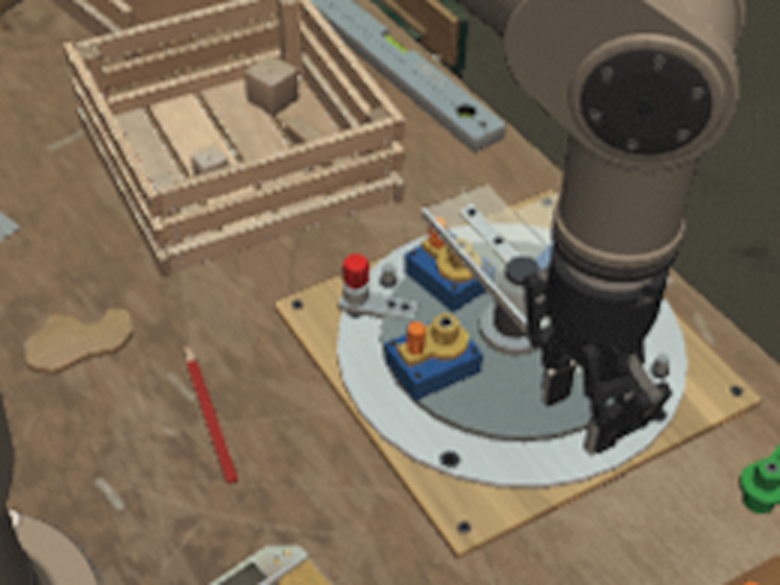

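The picture shows both pins home, at (437,230) and (416,340). The knob is home at (355,268), the block is still in the crate at (210,158), and the gripper is clear of everything.

```bash
python3 -c "
from bench import r
print(r.hand_in())"
```

```text
the job is handed in; nothing more can be done
None
```

I handed the job in with the trial block in the crate, bush_1 and bush_2 each locked by a pin pushed fully home, station 0 empty, and the plunger home in stop 2; the hand-in gave no verdict.

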